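Crib up the fallen grit jar

TASK

The lap keeps this bench wet and shaking, so build up the crib the grit jar is kept on: lay two of the notched slats crosswise over the runners of the crib foot, then the other two crosswise over those, each dropped fully home so that its notches lock into the notches below. Then right the fallen grit jar and set it down gently, lid up, on the middle of the crib. Leave the other things on the bench where they are.

Things in the scene. Friction and masses are not known exactly. Their poses are not given: they have to be found in the camera images.
- crib_foot: crib foot that stays put: square plywood board, 132 mm, its top 13 mm above the bench, on rubber feet, with two runners screwed on top. The runners are notched slats like the loose ones (same size and notches), lie along the foot's x axis at y = -30 and +30 mm, and their tops are 33 mm above the bench. Origin: centre of its underside on the bench, z up
- seat_1a (a point): where the centre of a slat of the first layer belongs when fully home: across the runners (slat along the foot's y axis), over the runners' notches at foot x = -30 mm, 35 mm above the bench. Each notch grips the other slat with 1.5 mm of play to either side, along and across; fully home a layer rises 12 mm above the one below (a slat that rides on a notch's edge stands 4 to 8 mm too high)
- seat_1b (a point): the same for the other slat of the first layer, at foot x = +30 mm, 35 mm above the bench
- seat_2a (a point): where the centre of a slat of the second layer belongs when fully home: along the foot's x axis, across the first layer, at foot y = -30 mm, 47 mm above the bench
- seat_2b (a point): the same for the other slat of the second layer, at foot y = +30 mm, 47 mm above the bench
- crib_top (a point): middle of the finished crib's top, 57 mm above the bench; the second-layer slats there leave a 32 mm gap between them, which the jar's underside bridges
- slat_1: notched slat of pale wood, 112 mm long (its x axis), 28 mm wide (y), 20 mm high (z), 45 g; origin at its very centre. It is the same upside down and end for end. Across its top and across its underside run two notches each, 31 mm wide and 4 mm deep, centred 30 mm either side of the middle; the middle 29 mm and the 10 mm ends keep the full height. Starts lying flat on the bench
- slat_2: notched slat exactly like slat_1 (any slat may go to any seat)
- slat_3: notched slat exactly like slat_1 (any slat may go to any seat)
- slat_4: notched slat exactly like slat_1 (any slat may go to any seat)
- grit_jar: the jar lying on its side, lid roughly to the left (+y): glass, grey grit, brown lid, 0.15 to 0.31 kg, 95 mm long; 62 mm in diameter up to 67 mm along its axis, then narrowing to the 50 mm lid (84 to 95 mm); flat underside; balances at 40 mm. Origin at the centre of its underside, z axis from underside to lid, 31 mm above the bench. The jars at the back stand upright
- glass_octagon: eight-sided teal glass block, 55 mm across, 42 mm high; origin under its centre; leave it alone
- pine_block: plain pale wood block, 45 x 70 x 45 mm; origin under its centre; leave it alone
- dressing_stick: grey dressing stick without notches, 25 x 100 x 25 mm (long axis y), lying near the front edge; origin under its centre; leave it alone
- glass_blue_bar: blue glass bar, 25 x 100 x 18 mm (long axis y), lying on the right towards the robot; origin under its centre; leave it alone
Things that resemble listed ones, but are neither listed nor needed, are in the scene too. What is shaped like the slat_1 but orange is not meant.

How it is judged (in metres and radians):
On the way, in this order (a step that is already met when the one before it is completed fails the run):
1. two slats lie crosswise on the runners, both fully home in the notches (((horizontal distance between slat_1 and seat_1a below 0.006 m and z of slat_1 in the frame of seat_1a between -0.003 and 0.002 m and angle between the z axis of slat_1 and the z axis of crib_foot, either way round below 0.035 rad and angle between the x axis of slat_1 and the y axis of crib_foot, either way round below 0.12 rad) or (horizontal distance between slat_2 and seat_1a below 0.006 m and z of slat_2 in the frame of seat_1a between -0.003 and 0.002 m and angle between the z axis of slat_2 and the z axis of crib_foot, either way round below 0.035 rad and angle between the x axis of slat_2 and the y axis of crib_foot, either way round below 0.12 rad) or (horizontal distance between slat_3 and seat_1a below 0.006 m and z of slat_3 in the frame of seat_1a between -0.003 and 0.002 m and angle between the z axis of slat_3 and the z axis of crib_foot, either way round below 0.035 rad and angle between the x axis of slat_3 and the y axis of crib_foot, either way round below 0.12 rad) or (horizontal distance between slat_4 and seat_1a below 0.006 m and z of slat_4 in the frame of seat_1a between -0.003 and 0.002 m and angle between the z axis of slat_4 and the z axis of crib_foot, either way round below 0.035 rad and angle between the x axis of slat_4 and the y axis of crib_foot, either way round below 0.12 rad)) and ((horizontal distance between slat_1 and seat_1b below 0.006 m and z of slat_1 in the frame of seat_1b between -0.003 and 0.002 m and angle between the z axis of slat_1 and the z axis of crib_foot, either way round below 0.035 rad and angle between the x axis of slat_1 and the y axis of crib_foot, either way round below 0.12 rad) or (horizontal distance between slat_2 and seat_1b below 0.006 m and z of slat_2 in the frame of seat_1b between -0.003 and 0.002 m and angle between the z axis of slat_2 and the z axis of crib_foot, either way round below 0.035 rad and angle between the x axis of slat_2 and the y axis of crib_foot, either way round below 0.12 rad) or (horizontal distance between slat_3 and seat_1b below 0.006 m and z of slat_3 in the frame of seat_1b between -0.003 and 0.002 m and angle between the z axis of slat_3 and the z axis of crib_foot, either way round below 0.035 rad and angle between the x axis of slat_3 and the y axis of crib_foot, either way round below 0.12 rad) or (horizontal distance between slat_4 and seat_1b below 0.006 m and z of slat_4 in the frame of seat_1b between -0.003 and 0.002 m and angle between the z axis of slat_4 and the z axis of crib_foot, either way round below 0.035 rad and angle between the x axis of slat_4 and the y axis of crib_foot, either way round below 0.12 rad))), for 0.2 s.
2. two more slats lie crosswise on those, all four fully home (all of step 1 and ((horizontal distance between slat_1 and seat_2a below 0.006 m and z of slat_1 in the frame of seat_2a between -0.003 and 0.002 m and angle between the z axis of slat_1 and the z axis of crib_foot, either way round below 0.035 rad and angle between the x axis of slat_1 and the x axis of crib_foot, either way round below 0.12 rad) or (horizontal distance between slat_2 and seat_2a below 0.006 m and z of slat_2 in the frame of seat_2a between -0.003 and 0.002 m and angle between the z axis of slat_2 and the z axis of crib_foot, either way round below 0.035 rad and angle between the x axis of slat_2 and the x axis of crib_foot, either way round below 0.12 rad) or (horizontal distance between slat_3 and seat_2a below 0.006 m and z of slat_3 in the frame of seat_2a between -0.003 and 0.002 m and angle between the z axis of slat_3 and the z axis of crib_foot, either way round below 0.035 rad and angle between the x axis of slat_3 and the x axis of crib_foot, either way round below 0.12 rad) or (horizontal distance between slat_4 and seat_2a below 0.006 m and z of slat_4 in the frame of seat_2a between -0.003 and 0.002 m and angle between the z axis of slat_4 and the z axis of crib_foot, either way round below 0.035 rad and angle between the x axis of slat_4 and the x axis of crib_foot, either way round below 0.12 rad)) and ((horizontal distance between slat_1 and seat_2b below 0.006 m and z of slat_1 in the frame of seat_2b between -0.003 and 0.002 m and angle between the z axis of slat_1 and the z axis of crib_foot, either way round below 0.035 rad and angle between the x axis of slat_1 and the x axis of crib_foot, either way round below 0.12 rad) or (horizontal distance between slat_2 and seat_2b below 0.006 m and z of slat_2 in the frame of seat_2b between -0.003 and 0.002 m and angle between the z axis of slat_2 and the z axis of crib_foot, either way round below 0.035 rad and angle between the x axis of slat_2 and the x axis of crib_foot, either way round below 0.12 rad) or (horizontal distance between slat_3 and seat_2b below 0.006 m and z of slat_3 in the frame of seat_2b between -0.003 and 0.002 m and angle between the z axis of slat_3 and the z axis of crib_foot, either way round below 0.035 rad and angle between the x axis of slat_3 and the x axis of crib_foot, either way round below 0.12 rad) or (horizontal distance between slat_4 and seat_2b below 0.006 m and z of slat_4 in the frame of seat_2b between -0.003 and 0.002 m and angle between the z axis of slat_4 and the z axis of crib_foot, either way round below 0.035 rad and angle between the x axis of slat_4 and the x axis of crib_foot, either way round below 0.12 rad))), for 0.2 s.
At the end, for the whole second after the job is handed in: every seat holds a slat: within 6 mm in plan, at most 2 mm too high, level within 0.035 rad, along its layer within 0.12 rad; the grit jar stands at rest, lid up, upright within 0.06 rad, its underside's centre within 10 mm of the middle of the crib's top; nothing is touched (all of step 2 and distance between grit_jar and crib_top below 0.01 m and angle between grit_jar's own z axis and vertical below 0.06 rad and linear speed of grit_jar below 0.02 m/s).
It fails at once if the glass octagon, pine block, dressing stick or glass bar is pushed more than 25 mm from its place (distance of any of glass_octagon, pine_block, dressing_stick, glass_blue_bar from where it was at the start of the episode above 0.025 m).
It fails at once if the jar is banged down on the crib (over 60 N) (contact force between grit_jar and slat_1 above 60 N or contact force between grit_jar and slat_2 above 60 N or contact force between grit_jar and slat_3 above 60 N or contact force between grit_jar and slat_4 above 60 N).
It also fails if it takes over 72 s, if anything falls off the work surface, if the arm or the gripper's body presses on something with over 40 N, if the wrist force passes 120 N, or if a joint passes its speed limit or range.

ROBOT

A 6-joint arm with a two-finger parallel gripper is mounted at the origin on a cart in front of the work surface, level with it; the furniture and walls round the work are solid. World frame = base frame: x ahead of the robot, y to its left, z up, the work surface at z = 0. Lengths are in m, angles in degrees, forces in N, time in s.
With the tool pointing down it reaches from about 0.4 to 0.825 m from the base axis. Payload 7 kg.
Tool frame: the origin (TCP) lies midway between the tips of the shut fingers; the grasp point (between the pads) lies r.pinch_z behind it (r.pinch_z is the distance from the TCP to the grasp point, in m); z points along the fingers, y is the line along which they close (so a half turn about z gives the same grasp; the last joint's range is limited). The gripper opens to 88 mm and grips with 3 to 60 N. Pads are 19 mm wide; open, the fingers measure 130 mm over their backs; the gripper's body (78 mm by 193 mm) begins 47 mm behind the grasp point.
Start: joints at [93.684, 20.546, 0.682, 0, -70.136, -16.507], TCP at [0.15, 0.658, 0.227] pointing down, gripper open.
Joint ranges: [-176.03, 176.03], [-82.01, 121.73], [-58.28, 71.71], [-173.87, 95.51], [-174.79, -0.11], [-173.66, 173.66]. Speed limits (degrees/s): [136.94, 136.94, 172.46, 180, 180, 180].

INTERFACE

Orientations are given as [roll, pitch, yaw] about the fixed x, y, z axes, in that order (R = Rz(yaw) Ry(pitch) Rx(roll)).
In Python, from plant import r, optics, job gives the robot as it stands.
- The arm moves only by the shell command python3 -m crank 'ROWS' [FORCE]. ROWS is JSON, a list of rows, each an object with "xyz": the shift along the tool's x, y, z in units of 30 mm (1.0 is 30 mm), a list of three; "delta_rot": the turn, a rotation vector about the tool's x, y, z in degrees, a list of three; "claw": the closure, from 0 (fully open) to 1 (shut). A call has 1 to 20 rows; each row is the pose to reach, as a shift and turn from the pose commanded when the call began, along the tool's axes at that moment; what a row does not reach only later rows make up. A row lasts 1/8 s, in which the tool goes at most 62.5 mm and 10.7 degrees, less where a joint would pass 70% of its speed; a pose out of reach is approached as far as the arm can. A call with a gripper value outside its range is refused whole. The fingers move at their own pace and stop on an object; FORCE is the grip in N (left out, the last holds). Time passes only in rows, so rows that repeat a pose let the fingers close. It gives the time, the measured TCP pose, the force, the opening and the grip force at its end, in the units of the state.
- r.get_state(): the state, without advancing time (a new reading comes with each control period).
- optics.capture(name): name is "side" or "top" or "wrist"; returns a dict with "img" (480x640x3 uint8, blue, green, red), "fovy" (degrees; the focal length in pixels is half the picture's height over the tangent of half this angle, whatever the lens; pixels are square), "cx", "cy" (the principal point, pixels), "dist" ([k1, k2, p1, p2, k3] as OpenCV has them; the pictures are not rectified), "eye" and "rotation" of the camera in the world; the wrist camera has in their place "hand_eye" (4x4, takes a point from camera to tool coordinates, whose origin is the TCP and whose axes are the flange's). Camera axes: x right, y up, looking along -z (the intrinsics and any distortion apply to the point x, -y, -z); pixel columns grow to the right and rows downward; lengths in m; the calibration is good to about 2 mm. A picture is of the moment at which its call begins: read the wrist's pose just before it. There is no depth.
- job.close_job(): hands the job in; it is judged then, once.
The state is a dict: "time_s": time; "joints": joint angles; "qd": joint speeds; "joint_torque": joint torques, N m; "tcp_pos": TCP position; "eef_rot": TCP orientation; "contact_force": force on the tool from outside, world axes, zero at the start; "moment": the same for the moment, N m; "gripper_width": finger opening in m; "gripper_force": force on a finger pad.
Only numpy, scipy, OpenCV 4.12 (cv2) and the standard library are available. Lean on these libraries where they do the work, as an engineer would, in place of code of your own. Each camera call takes 0.05 s, during which the arm holds its last target. There are 200 camera calls.

## Working session

There is one attempt and no reset: what is moved stays moved. The work goes in short steps, Python scripts to look and compute and a shell command to move; the robot and the scene stay as the last step left them, time stands still between calls to the robot, and variables do not carry over. Pictures are saved under pics/ and viewed, at most 10 in all, crops included, and the job is handed in when it is done.

```bash
ls; mkdir -p pics; python3 - <<'E'
from plant import r,optics,job
import cv2,numpy as np
s=r.get_state()
for k,v in s.items(): print(k,np.round(v,4))
print(r.pinch_z)
for n in("top","side","wrist"):
    c=optics.capture(n); cv2.imwrite(f'pics/{n}0.png',c['img'])
    print(n,{k:np.round(v,4).tolist() for k,v in c.items() if k!='img'})
E
```

```text
pics
time_s 0.0
joints [ 9.36844e+01  2.05929e+01  6.35100e-01 -1.92000e-02 -7.01353e+01
 -1.65055e+01]
qd [0.0192 0.0278 0.0294 0.0769 0.0445 0.0551]
joint_torque [-3.00000e-04 -5.82709e+01  2.93055e+01  6.99730e+00  6.90000e-03
 -2.00000e-04]
tcp_pos [0.1497 0.6577 0.2256]
eef_rot [ 1.799055e+02 -9.200000e-03 -1.282760e+01]
contact_force [0.3917 0.4018 0.0827]
moment [-0.0015 -0.0106  0.0443]
gripper_force 0.0
gripper_width 0.0878
0.0188
top {'fovy': 48.1665, 'cx': 322.0515, 'cy': 243.9456, 'dist': [0.0413, 0.0, 0.0, 0.0, 0.0], 'eye': [0.3145, -0.0232, 1.2798], 'rotation': [9.161, 0.4995, -89.5188]}
side {'fovy': 50.83, 'cx': 316.5406, 'cy': 242.3554, 'dist': [-0.1252, 0.0, 0.0, 0.0, 0.0], 'eye': [-0.024, -0.9479, 1.0725], 'rotation': [47.6455, 1.0022, -32.3413]}
wrist {'fovy': 64.3921, 'cx': 319.5006, 'cy': 244.0906, 'dist': [-0.079, 0.0, 0.0, 0.0, 0.0], 'hand_eye': [[-0.0002, 0.9665, 0.2565, 0.0692], [1.0, 0.0004, -0.0007, 0.002], [-0.0008, 0.2565, -0.9665, -0.1588], [0.0, 0.0, 0.0, 1.0]]}
```

View pics/top0.png

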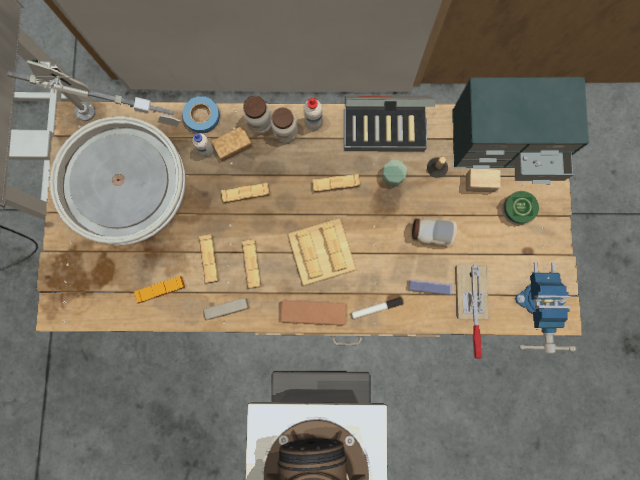

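View pics/side0.png

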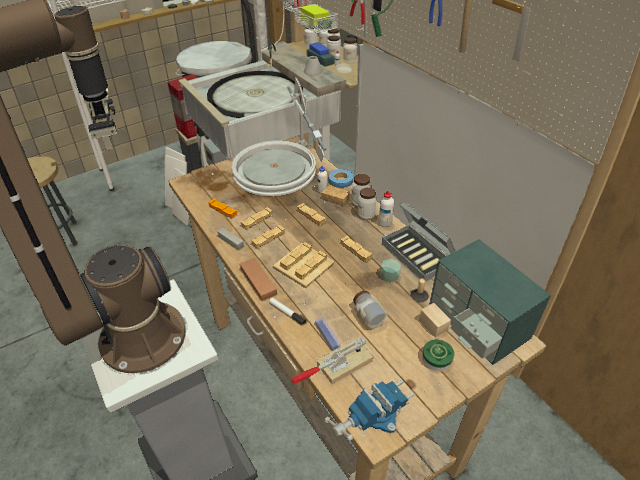

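The top view shows the four pale slats at about (208,259), (251,263), (245,192) and (336,183). The foot is at (322,251) and the jar at (435,232) with its lid to the left. The orange decoy is at (160,289), and the side view agrees with all of this.

```bash
cat > h.py <<'E'
import numpy as np,cv2
from scipy.spatial.transform import Rotation as R
from plant import r,optics,job
def cap(name):
    s=r.get_state(); c=optics.capture(name)
    f=240/np.tan(np.radians(c['fovy']/2))
    c['K']=np.array([[f,0,c['cx']],[0,f,c['cy']],[0,0,1]]); c['d']=np.array(c['dist'])
    if name=='wrist':
        T=np.eye(4); T[:3,:3]=R.from_euler('xyz',s['eef_rot'],degrees=True).as_matrix(); T[:3,3]=s['tcp_pos']
        T=T@np.array(c['hand_eye']); c['Rm'],c['e']=T[:3,:3],T[:3,3]
    else:
        c['Rm']=R.from_euler('xyz',c['rotation'],degrees=True).as_matrix(); c['e']=np.array(c['eye'])
    return c
def rays(c,px):
    u=cv2.undistortPoints(np.float64(px).reshape(-1,1,2),c['K'],c['d'])[:,0]
    return np.c_[u[:,0],-u[:,1],-np.ones(len(u))]@c['Rm'].T
def plane(c,px,z):
    d=rays(c,px); return c['e']+d*((z-c['e'][2])/d[:,2])[:,None]
def proj(c,P):
    q=(np.atleast_2d(P)-c['e'])@c['Rm']; q=q*[1,-1,-1]
    return cv2.projectPoints(q,np.zeros(3),np.zeros(3),c['K'],c['d'])[0][:,0]
def go(xyz,rpy,s=None):
    "shift (30 mm units) and turn from the present pose to a tcp target"
    s=s or r.get_state(); M=R.from_euler('xyz',s['eef_rot'],degrees=True)
    D=M.inv()*R.from_euler('xyz',rpy,degrees=True)
    print('xyz',np.round(M.inv().apply(np.array(xyz)-s['tcp_pos'])/.03,3).tolist(),'rot',np.round(D.as_rotvec(degrees=True),2).tolist())
E
python3 - <<'E'
from h import *
print([a for a in dir(r) if a[0]!='_'])
c=cap('top'); hsv=cv2.cvtColor(c['img'],cv2.COLOR_BGR2HSV)
for p in [(208,259),(251,263),(245,192),(336,183),(322,251),(160,289),(225,285),(100,300)]: print(p,hsv[p[1],p[0]],np.round(plane(c,[p],.02)[0],3))
print('jar',np.round(plane(c,[(435,232),(417,230),(454,233)],.031),3))
for p in [(345,120),(485,180),(395,172),(430,288),(225,309)]: print(p,np.round(plane(c,[p],.02)[0],3))
E
```

```text
['Unreachable', 'get_state', 'pinch_z']
(208, 259) [ 19 109 213] [0.48  0.259 0.02 ]
(251, 263) [ 18 109 213] [0.471 0.157 0.02 ]
(245, 192) [ 20 106 215] [0.643 0.177 0.02 ]
(336, 183) [ 21  99 216] [ 0.667 -0.043  0.02 ]
(322, 251) [ 26  72 216] [ 0.501 -0.011  0.02 ]
(160, 289) [ 20 198 215] [0.408 0.368 0.02 ]
(225, 285) [ 17  81 180] [0.418 0.217 0.02 ]
(100, 300) [ 16 100 174] [0.382 0.505 0.02 ]
jar [[ 0.546 -0.276  0.031]
 [ 0.551 -0.234  0.031]
 [ 0.544 -0.321  0.031]]
(345, 120) [ 0.827 -0.064  0.02 ]
(485, 180) [ 0.676 -0.401  0.02 ]
(395, 172) [ 0.695 -0.186  0.02 ]
(430, 288) [ 0.415 -0.264  0.02 ]
(225, 309) [0.362 0.214 0.02 ]
```

```bash
python3 -c "
from h import *
go([.55,.12,.30],[180,0,0])"
```

```text
xyz [16.989, 14.522, -2.451] rot [0.06, 0.0, -12.83]
```

```bash
python3 -m crank '[{"xyz":[17,14.5,-2.45],"delta_rot":[0,0,-12.83],"claw":0},{"xyz":[17,14.5,-2.45],"delta_rot":[0,0,-12.83],"claw":0},{"xyz":[17,14.5,-2.45],"delta_rot":[0,0,-12.83],"claw":0},{"xyz":[17,14.5,-2.45],"delta_rot":[0,0,-12.83],"claw":0},{"xyz":[17,14.5,-2.45],"delta_rot":[0,0,-12.83],"claw":0},{"xyz":[17,14.5,-2.45],"delta_rot":[0,0,-12.83],"claw":0},{"xyz":[17,14.5,-2.45],"delta_rot":[0,0,-12.83],"claw":0},{"xyz":[17,14.5,-2.45],"delta_rot":[0,0,-12.83],"claw":0},{"xyz":[17,14.5,-2.45],"delta_rot":[0,0,-12.83],"claw":0},{"xyz":[17,14.5,-2.45],"delta_rot":[0,0,-12.83],"claw":0},{"xyz":[17,14.5,-2.45],"delta_rot":[0,0,-12.83],"claw":0},{"xyz":[17,14.5,-2.45],"delta_rot":[0,0,-12.83],"claw":0},{"xyz":[17,14.5,-2.45],"delta_rot":[0,0,-12.83],"claw":0}]' 20
python3 - <<'E'
from h import *
c=cap('wrist'); cv2.imwrite('pics/w1.png',c['img'])
for i in range(4):
    s=r.get_state(); print(s['time_s'],np.round(s['tcp_pos'],4),np.round(s['eef_rot'],2),np.abs(s['qd']).max()); optics.capture('wrist')
E
```

```text
time_s: 1.82
tcp_pos: [0.5503, 0.1206, 0.2997]
eef_rot: [180.0, 0.0, -0.0]
contact_force: [0.5, 0.5, 1.0]
gripper_width: 0.0879
gripper_force: 0.0
1.875 [0.5501 0.1212 0.2998] [-1.8e+02  3.0e-02  2.0e-02] 1.095753617136381
1.925 [0.55   0.1215 0.3   ] [-1.8e+02  2.0e-02  6.0e-02] 0.5774065516709057
1.975 [0.55   0.1217 0.3001] [-1.7999e+02  0.0000e+00  9.0000e-02] 0.32284866731567097
2.025 [0.55   0.1218 0.3001] [-1.7999e+02 -0.0000e+00  1.0000e-01] 0.07537918137311062
```

View pics/w1.png

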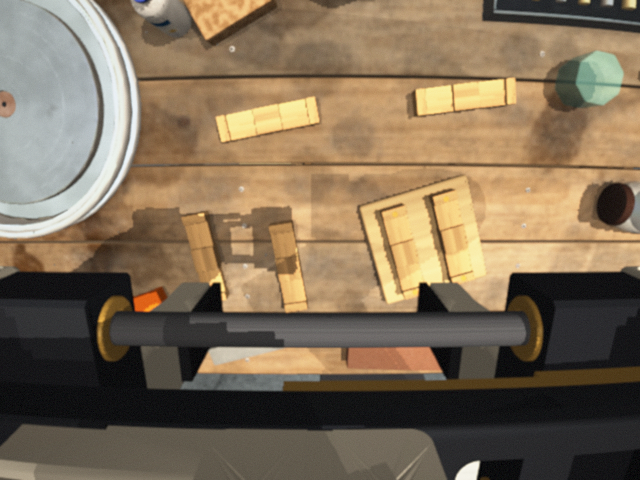

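The wrist view shows all four slats. Two lie across at (268,119) and (465,97), and two lie lengthwise at about (205,255) and (288,265). The foot is at (422,240), with corners at (466,177), (359,206), (387,302) and (485,272).

```bash
cat > a.py <<'E'
from h import *
s=r.get_state(); print('J',np.round(s['joints'],1))
c=cap('wrist')
def q(n,px,z):
    P=plane(c,px,z)[:,:2]; d=P[:,None]-P[None]
    print(n,np.round(P.mean(0),4), 'e1',np.linalg.norm(P[1]-P[0]).round(4),'e2',np.linalg.norm(P[2]-P[1]).round(4),'ang e2',np.degrees(np.arctan2(*(P[1]-P[2])[::-1])).round(1))
q('A',[(184,214),(206,211),(226,297),(213,297)],.02)
q('B',[(270,223),(292,220),(306,310),(288,311)],.02)
q('foot',[(359,206),(466,177),(485,272),(387,302)],.013)
g=cv2.cvtColor(c['img'],cv2.COLOR_BGR2HSV)
m=((g[...,2]>215)&(g[...,1]>60)&(g[...,0]>14)&(g[...,0]<30)).astype(np.uint8); m=cv2.morphologyEx(m,cv2.MORPH_CLOSE,np.ones((5,5)))
for k in cv2.findContours(m,0,2)[0]:
    if cv2.contourArea(k)>1200:
        b=cv2.boxPoints(cv2.minAreaRect(k)); P=plane(c,b,.02)[:,:2]; print(b.mean(0),np.round(P.mean(0),4),[ (np.linalg.norm(P[i+1]-P[i]).round(4),np.degrees(np.arctan2(*(P[i+1]-P[i])[::-1])).round(1)) for i in (0,1)])
E
python3 a.py
```

```text
J [ 32.4   7.7  -6.8  -0.  -75.4  57.7]
A [0.4872 0.2548] e1 0.0268 e2 0.1096 ang e2 8.9
B [0.4729 0.156 ] e1 0.0262 e2 0.1156 ang e2 7.7
foot [ 0.5046 -0.0087] e1 0.13 e2 0.123 ang e2 17.1
[279.5 360.5] [0.3442 0.1716] [(np.float64(0.113), np.float64(-89.6)), (np.float64(0.0344), np.float64(-179.7))]
[292.1585  245.92679] [0.497  0.1512] [(np.float64(0.0757), np.float64(-65.7)), (np.float64(0.153), np.float64(-155.6))]
[478.623   238.03653] [ 0.5068 -0.0761] [(np.float64(0.2748), np.float64(-75.0)), (np.float64(0.165), np.float64(-155.1))]
[268.5577  118.78845] [0.6457 0.1764] [(np.float64(0.1115), np.float64(-79.5)), (np.float64(0.0281), np.float64(-168.2))]
[471.56995  95.51193] [ 0.6729 -0.0494] [(np.float64(0.1229), np.float64(-81.7)), (np.float64(0.0288), np.float64(-166.6))]
[230.5  18.5] [0.75   0.2144] [(np.float64(0.0799), np.float64(-91.3)), (np.float64(0.0371), np.float64(178.9))]
```

```bash
python3 -c "
from h import *
go([.4856,.0576,.16],[180,0,-74])"
```

```text
xyz [-2.156, 2.133, 4.672] rot [-0.02, -0.0, 74.1]
```

```bash
python3 -m crank '[{"xyz":[-2.15,2.13,4.67],"delta_rot":[0,0,74],"claw":0},{"xyz":[-2.15,2.13,4.67],"delta_rot":[0,0,74],"claw":0},{"xyz":[-2.15,2.13,4.67],"delta_rot":[0,0,74],"claw":0},{"xyz":[-2.15,2.13,4.67],"delta_rot":[0,0,74],"claw":0},{"xyz":[-2.15,2.13,4.67],"delta_rot":[0,0,74],"claw":0},{"xyz":[-2.15,2.13,4.67],"delta_rot":[0,0,74],"claw":0},{"xyz":[-2.15,2.13,4.67],"delta_rot":[0,0,74],"claw":0},{"xyz":[-2.15,2.13,4.67],"delta_rot":[0,0,74],"claw":0},{"xyz":[-2.15,2.13,4.67],"delta_rot":[0,0,74],"claw":0}]' 
python3 - <<'E'
from h import *
optics.capture('wrist')
c=cap('wrist'); np.savez('f1.npz',**{k:c[k] for k in('img','K','d','Rm','e')}); cv2.imwrite('pics/f1.png',c['img']); print(c['e'], proj(c,[[.5046,-.0087,.033]]))
s=r.get_state();print(s['tcp_pos'],s['eef_rot'])
E
```

```text
time_s: 3.25
tcp_pos: [0.486, 0.0572, 0.1601]
eef_rot: [-180.0, 0.0, -73.7]
contact_force: [-0.4, -0.4, -0.5]
gripper_width: 0.0872
gripper_force: 0.0
[ 0.50505603 -0.01115899  0.31887971] [[319.32290511 147.10580006]]
[0.48607296 0.05706702 0.16002911] [-1.79989749e+02  2.76397209e-03 -7.38396235e+01]
```

View pics/f1.png

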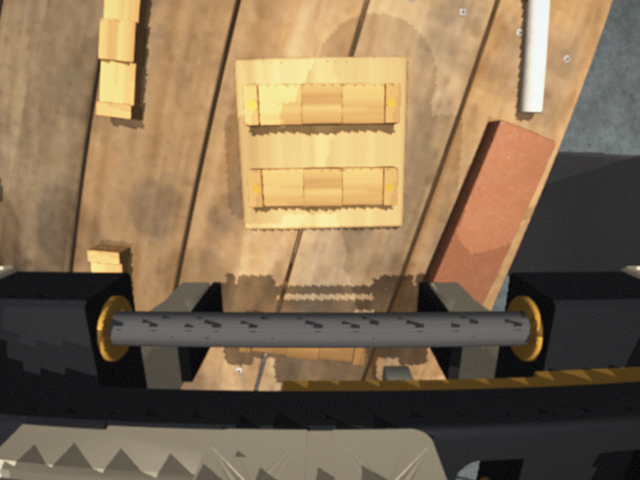

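The foot is sharp here. The board's corners are at (236,60), (407,56), (402,226) and (245,228), and the two runners lie at rows 84-125 and 168-208.

```bash
cat >> h.py <<'E'
def rect(c,near,z,hi=(35,255,255),lo=(14,40,205),ker=7,rect_only=True):
    "rectangle, on the plane z, of the bright thing round the world point near -> centre, (long, short), yaw of long side"
    m=cv2.inRange(cv2.cvtColor(c['img'],cv2.COLOR_BGR2HSV),np.array(lo,np.uint8),np.array(hi,np.uint8))
    m=cv2.morphologyEx(cv2.morphologyEx(m,cv2.MORPH_CLOSE,np.ones((ker,ker))),cv2.MORPH_OPEN,np.ones((ker,ker)))
    p=proj(c,[near])[0]
    k=max((k for k in cv2.findContours(m,0,1)[0] if len(k)>20 and cv2.pointPolygonTest(k,tuple(map(float,p)),True)>-8),key=cv2.contourArea)
    P=plane(c,k[:,0].astype(float),z)[:,:2]; b=cv2.boxPoints(cv2.minAreaRect((P*1000).astype(np.float32)))/1000
    e=[b[1]-b[0],b[2]-b[1]]; e.sort(key=lambda v:-np.linalg.norm(v)); a=np.degrees(np.arctan2(e[0][1],e[0][0]))
    a=(a+135)%180-135
    v=c['img'].copy(); cv2.drawContours(v,[k],-1,(255,0,0),1); c['v']=v
    return b.mean(0),[np.linalg.norm(x) for x in e],a
E
python3 - <<'E'
from h import *
c=dict(np.load('f1.npz'))
g=cv2.cvtColor(c['img'],cv2.COLOR_BGR2HSV)
for p in [(240,150),(320,145),(320,70),(390,145),(225,150),(420,100),(320,240),(300,45),(180,100)]: print(p,g[p[1],p[0]])
for lo in [(14,40,205),(14,40,195),(20,40,205)]:
    o=rect(c,[.5046,-.0087,.013],.013,lo=lo); print(lo,o); 
cv2.imwrite('pics/f1v.png',c['v'])
# board corners by hand, for check
print(plane(c,[(236,60),(407,56),(402,226),(245,228)],.013).mean(0))
# runners' tops by hand: outer ends
P=plane(c,[(245,84),(398,84),(399,124),(250,124)],.033);print(P.mean(0),P)
P=plane(c,[(250,168),(396,168),(397,206),(254,206)],.033);print(P.mean(0),P)
E
```

```text
(240, 150) [ 17 122 200]
(320, 145) [ 24  94 248]
(320, 70) [ 24  95 247]
(390, 145) [ 21 104 243]
(225, 150) [ 16 123 195]
(420, 100) [ 17  97 186]
(320, 240) [ 16  91 212]
(300, 45) [ 19  99 236]
(180, 100) [ 16 120 181]
(14, 40, 205) (array([ 0.50381106, -0.00886887], dtype=float32), [np.float32(0.22987995), np.float32(0.14415036)], np.float32(-79.5124))
(14, 40, 195) (array([ 0.48229644, -0.01218619], dtype=float32), [np.float32(0.2641526), np.float32(0.22212987)], np.float32(17.252838))
(20, 40, 205) (array([4.963616e-01, 8.895155e-05], dtype=float32), [np.float32(0.11959068), np.float32(0.050624683)], np.float32(18.592041))
[ 0.50249062 -0.0103325   0.013     ]
[ 0.5105297  -0.03864707  0.033     ] [[ 0.56756149 -0.03644544  0.033     ]
 [ 0.46332452 -0.0667541   0.033     ]
 [ 0.45386182 -0.04076224  0.033     ]
 [ 0.55737096 -0.01062651  0.033     ]]
[0.49289486 0.01827116 0.033     ] [[ 0.54976528  0.01999105  0.033     ]
 [ 0.44585069 -0.01022667  0.033     ]
 [ 0.43590138  0.01651533  0.033     ]
 [ 0.54006208  0.04680493  0.033     ]]
```

```bash
python3 - <<'E'
import cv2
i=cv2.imread('pics/f1.png')[50:235,225:415]; cv2.imwrite('pics/f1c.png',cv2.resize(i,None,fx=4,fy=3.2,interpolation=cv2.INTER_CUBIC) if 0 else cv2.resize(i,None,fx=3.2,fy=3.2,interpolation=cv2.INTER_CUBIC))
E
```

```text
(no output)
```

View pics/f1c.png

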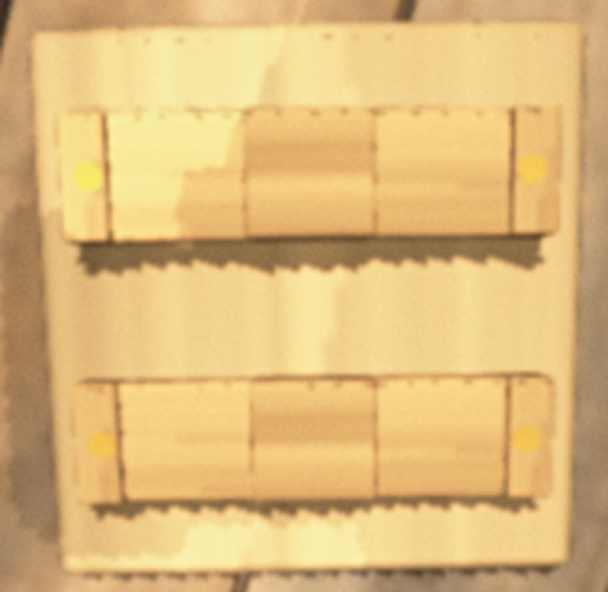

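The runner notch lines sit at crop columns 106, 246, 377 and 512 (runner 1) and 119, 252, 376 and 507 (runner 2). The runners' rows are 108-239 and 379-500.

```bash
python3 - <<'E'
from h import *
c=dict(np.load('f1.npz'))
f=lambda p:plane(c,np.array(p)/3.2+[225-.35,50-.35],.033)[:,:2]
ang=lambda v:np.degrees(np.arctan2(v[1],v[0])).round(2)
A=f([(106,174),(246,174),(377,173),(512,172)]);B=f([(119,440),(252,440),(376,440),(507,439)])
print('gaps',np.linalg.norm(np.diff(A,axis=0),axis=1),np.linalg.norm(np.diff(B,axis=0),axis=1))
print(A.mean(0),B.mean(0),'ctr',(A.mean(0)+B.mean(0))/2,'dist',np.linalg.norm(A.mean(0)-B.mean(0)))
print('yaw', ang(A[0]-A[3]),ang(B[0]-B[3]),'perp',ang(B.mean(0)-A.mean(0))-90)
for e in ([(60,110),(560,106)],[(64,241),(556,235)],[(76,381),(552,377)],[(80,502),(550,498)]): P=f(e);print(ang(P[0]-P[1]),np.linalg.norm(P[0]-P[1]))
g=lambda p:plane(c,np.array(p)/3.2+[225-.35,50-.35],.013)[:,:2]
P=g([(35,32),(580,22),(567,565),(66,570)]);print('board',P.mean(0),[(ang(P[i]-P[i-1]),np.linalg.norm(P[i]-P[i-1]).round(4)) for i in range(4)])
E
```

```text
gaps [0.0313326  0.0292396  0.03021517] [0.03114993 0.02897633 0.03069289]
[ 0.51153532 -0.03842152] [0.49410594 0.01859543] ctr [ 0.50282063 -0.00991305] dist 0.05962143598197658
yaw 16.48 16.36 perp 17.0
16.65 0.1108465807611378
16.89 0.11126994091685383
16.69 0.11027701905234548
16.7 0.1114231662978211
board [ 0.50272411 -0.01023242] [(np.float64(-72.95), np.float64(0.1295)), (np.float64(-162.79), np.float64(0.1279)), (np.float64(107.48), np.float64(0.1304)), (np.float64(16.79), np.float64(0.1289))]
```

```bash
python3 -c "
from h import *
go([.633,.2444,.15],[180,0,-79.5])"
```

```text
xyz [-4.635, -6.442, 0.336] rot [-0.01, 0.0, 5.66]
```

```bash
python3 -m crank '[{"xyz":[-4.63,-6.44,0.33],"delta_rot":[0,0,5.66],"claw":0},{"xyz":[-4.63,-6.44,0.33],"delta_rot":[0,0,5.66],"claw":0},{"xyz":[-4.63,-6.44,0.33],"delta_rot":[0,0,5.66],"claw":0},{"xyz":[-4.63,-6.44,0.33],"delta_rot":[0,0,5.66],"claw":0},{"xyz":[-4.63,-6.44,0.33],"delta_rot":[0,0,5.66],"claw":0},{"xyz":[-4.63,-6.44,0.33],"delta_rot":[0,0,5.66],"claw":0}]' 
cat > slat.py <<'E'
import sys
from h import *
x,y,n=float(sys.argv[1]),float(sys.argv[2]),sys.argv[3]
optics.capture('wrist'); c=cap('wrist'); cv2.imwrite(f'pics/{n}.png',c['img'])
for lo in [(14,40,215),(17,40,205),(14,40,225)]:
    try: o=rect(c,[x,y,.02],.02,lo=lo)
    except ValueError: print('none');continue
    print(lo,np.round(o[0],4),np.round(o[1],4),np.round(o[2],2))
    if abs(o[1][0]-.112)<.003 and abs(o[1][1]-.029)<.004: a=o[2]; go([*o[0],.05],[180,0,a]); go([*o[0],.003],[180,0,a])
cv2.imwrite(f'pics/{n}v.png',c['v'][0:270])
s=r.get_state();print(s['tcp_pos'],s['eef_rot'])
E
python3 slat.py .6457 .1764 C
```

```text
time_s: 4.1
tcp_pos: [0.633, 0.2435, 0.1493]
eef_rot: [179.9, -0.0, -79.6]
contact_force: [-0.1, -1.1, 0.1]
gripper_width: 0.0876
gripper_force: 0.0
(14, 40, 215) [0.6456 0.1764] [0.1116 0.0275] -79.52
xyz [2.257, -0.016, 3.343] rot [0.01, -0.0, -0.12]
xyz [2.257, -0.016, 4.91] rot [0.01, -0.0, -0.12]
(17, 40, 205) [0.6456 0.1764] [0.1116 0.0274] -79.53
xyz [2.257, -0.015, 3.343] rot [0.01, -0.0, -0.11]
xyz [2.257, -0.015, 4.91] rot [0.01, -0.0, -0.11]
(14, 40, 225) [0.6458 0.1765] [0.1117 0.027 ] -79.11
xyz [2.256, -0.021, 3.343] rot [0.01, -0.0, -0.53]
xyz [2.256, -0.022, 4.91] rot [0.01, -0.0, -0.53]
[0.63299231 0.24293742 0.15029669] [ 1.79993742e+02 -1.33686457e-03 -7.96438331e+01]
```

```bash
python3 -m crank '[{"xyz":[1.3,0,2],"delta_rot":[0,0,0],"claw":0.4},{"xyz":[2.257,-0.016,3.3],"delta_rot":[0,0,-0.12],"claw":0.4},{"xyz":[2.257,-0.016,4.5],"delta_rot":[0,0,-0.12],"claw":0.4},{"xyz":[2.257,-0.016,4.84],"delta_rot":[0,0,-0.12],"claw":0.4},{"xyz":[2.257,-0.016,4.84],"delta_rot":[0,0,-0.12],"claw":0.4},{"xyz":[2.257,-0.016,4.84],"delta_rot":[0,0,-0.12],"claw":1},{"xyz":[2.257,-0.016,4.84],"delta_rot":[0,0,-0.12],"claw":1},{"xyz":[2.257,-0.016,4.84],"delta_rot":[0,0,-0.12],"claw":1},{"xyz":[2.257,-0.016,4.84],"delta_rot":[0,0,-0.12],"claw":1}]' 25
python3 - <<'E'
from h import *
s=r.get_state();print(s['time_s'],s['tcp_pos'],s['eef_rot'],s['gripper_width'],s['gripper_force'])
# layer 1 place at 1a with fixed tool z offset: slat centre .010 now
z=s['tcp_pos'][2]; a=np.radians(16.8)
for n,d in(('1a',-.03),('1b',.03)):
    p=[.5028+d*np.cos(a),-.0100+d*np.sin(a)]; print(n,p)
    go([*p,.10],[180,0,-73.2],s); go([*p,z+.025+.006],[180,0,-73.2],s); go([*p,z+.025],[180,0,-73.2],s)
E
```

```text
time_s: 5.32
tcp_pos: [0.6465, 0.1776, 0.0058]
eef_rot: [-179.9, 0.0, -79.5]
contact_force: [-2.1, 1.4, 6.6]
gripper_width: 0.028
gripper_force: 25.0
5.325 [0.64646222 0.17759635 0.00581954] [-1.79934497e+02  1.94827133e-02 -7.95071750e+01] 0.027961339517047965 25.000893026590347
1a [np.float64(0.47408041507403803), np.float64(-0.018670953908334148)]
xyz [5.385, 6.838, -3.149] rot [-0.07, 0.02, -6.31]
xyz [5.386, 6.84, -1.043] rot [-0.07, 0.02, -6.31]
xyz [5.386, 6.84, -0.843] rot [-0.07, 0.02, -6.31]
1b [np.float64(0.5315195849259621), np.float64(-0.0013290460916658524)]
xyz [5.166, 4.85, -3.147] rot [-0.07, 0.02, -6.31]
xyz [5.166, 4.852, -1.041] rot [-0.07, 0.02, -6.31]
xyz [5.166, 4.853, -0.841] rot [-0.07, 0.02, -6.31]
```

```bash
python3 -m crank '[{"xyz":[0,0,-1.5],"delta_rot":[0,0,0],"claw":1},{"xyz":[1.4,1.3,-2.2],"delta_rot":[0,0,-6.3],"claw":1},{"xyz":[5.13,4.85,-2.2],"delta_rot":[0,0,-6.3],"claw":1},{"xyz":[5.13,4.85,-2.2],"delta_rot":[0,0,-6.3],"claw":1},{"xyz":[5.13,4.85,-2.2],"delta_rot":[0,0,-6.3],"claw":1},{"xyz":[5.13,4.85,-2.2],"delta_rot":[0,0,-6.3],"claw":1},{"xyz":[5.13,4.85,-2.2],"delta_rot":[0,0,-6.3],"claw":1},{"xyz":[5.13,4.85,-2.2],"delta_rot":[0,0,-6.3],"claw":1}]'
python3 - <<'E'
from h import *
for i in range(4):
    optics.capture('wrist'); s=r.get_state();print(s['time_s'],np.round(s['tcp_pos'],4),np.round(s['eef_rot'],2),np.abs(s['qd']).max())
c=cap('wrist'); cv2.imwrite('pics/held.png',c['img'])
t=np.array([np.cos(np.radians(-73.2)),np.sin(np.radians(-73.2))])
p=np.array([.5315,-.0013])-.001*t
go([*p,.037],[180,0,-73.2]); go([*p,.031],[180,0,-73.2])
E
```

```text
time_s: 6.32
tcp_pos: [0.5318, 0.0002, 0.0707]
eef_rot: [-180.0, -0.0, -73.2]
contact_force: [-0.4, -0.2, -0.4]
gripper_width: 0.0278
gripper_force: 25.0
6.375 [5.316e-01 2.000e-04 7.060e-02] [180.    -0.   -73.18] 0.30621507995888936
6.425 [5.315e-01 1.000e-04 7.060e-02] [179.99  -0.   -73.18] 0.20660986299827966
6.475 [0.5313 0.     0.0706] [179.98  -0.   -73.18] 0.21876304850151315
6.525 [ 5.312e-01 -1.000e-04  7.060e-02] [179.98  -0.   -73.19] 0.28856124390072957
xyz [0.005, -0.002, 1.121] rot [0.02, -0.0, 0.01]
xyz [0.005, -0.002, 1.321] rot [0.02, -0.0, 0.01]
```

View pics/held.png

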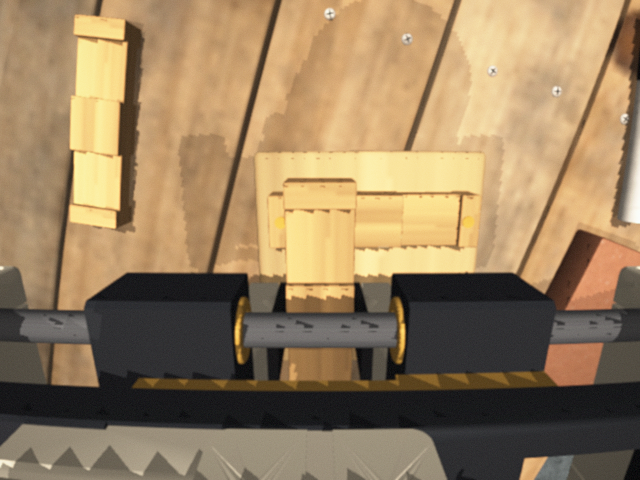

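The held slat's near end is at row 181, columns 285-356, square over the runner. I'll lower it now.

```bash
python3 -m crank '[{"xyz":[0.005,0,0.7],"delta_rot":[0,0,0],"claw":1},{"xyz":[0.005,0,1.05],"delta_rot":[0,0,0],"claw":1},{"xyz":[0.005,0,1.2],"delta_rot":[0,0,0],"claw":1},{"xyz":[0.005,0,1.33],"delta_rot":[0,0,0],"claw":1},{"xyz":[0.005,0,1.33],"delta_rot":[0,0,0],"claw":1},{"xyz":[0.005,0,1.33],"delta_rot":[0,0,0],"claw":1}]'

```

```text
time_s: 7.32
tcp_pos: [0.5312, -0.0007, 0.0312]
eef_rot: [-180.0, 0.0, -73.2]
contact_force: [1.1, -0.1, -0.6]
gripper_width: 0.0282
gripper_force: 25.0
```

```bash
python3 -c "
from h import *
go([.6594,.022,.15],[180,0,-81.5])"
```

```text
xyz [0.508, -4.313, -3.957] rot [-0.03, 0.0, 8.27]
```

```bash
python3 -m crank '[{"xyz":[0,0,0],"delta_rot":[0,0,0],"claw":0.55},{"xyz":[0,0,0],"delta_rot":[0,0,0],"claw":0.55},{"xyz":[0,0,-1.5],"delta_rot":[0,0,0],"claw":0.55},{"xyz":[0,0,-3],"delta_rot":[0,0,0],"claw":0.4},{"xyz":[0.5,-4.3,-3.95],"delta_rot":[0,0,8.27],"claw":0},{"xyz":[0.5,-4.3,-3.95],"delta_rot":[0,0,8.27],"claw":0},{"xyz":[0.5,-4.3,-3.95],"delta_rot":[0,0,8.27],"claw":0},{"xyz":[0.5,-4.3,-3.95],"delta_rot":[0,0,8.27],"claw":0},{"xyz":[0.5,-4.3,-3.95],"delta_rot":[0,0,8.27],"claw":0},{"xyz":[0.5,-4.3,-3.95],"delta_rot":[0,0,8.27],"claw":0}]'
python3 slat.py .669 -.046 D
```

```text
time_s: 8.57
tcp_pos: [0.6579, 0.0219, 0.1496]
eef_rot: [180.0, 0.0, -81.5]
contact_force: [0.1, 0.1, 0.8]
gripper_width: 0.0873
gripper_force: 0.0
(14, 40, 215) [ 0.6715 -0.0438] [0.1118 0.0271] -82.26
xyz [2.236, -0.107, 3.327] rot [-0.01, 0.0, 0.77]
xyz [2.236, -0.107, 4.894] rot [-0.01, 0.0, 0.77]
(17, 40, 205) [ 0.6686 -0.0198] [0.1602 0.0278] -82.3
(14, 40, 225) [ 0.6714 -0.0436] [0.1113 0.0271] -82.26
xyz [2.227, -0.108, 3.327] rot [-0.01, 0.0, 0.77]
xyz [2.227, -0.108, 4.894] rot [-0.01, 0.0, 0.77]
[0.65834164 0.02202531 0.14982383] [-1.79985429e+02  2.66189017e-03 -8.14957311e+01]
```

```bash
python3 -m crank '[{"xyz":[1.3,0,2],"delta_rot":[0,0,0],"claw":0.4},{"xyz":[2.23,-0.1,3.3],"delta_rot":[0,0,0.77],"claw":0.4},{"xyz":[2.23,-0.1,4.5],"delta_rot":[0,0,0.77],"claw":0.4},{"xyz":[2.23,-0.1,4.8],"delta_rot":[0,0,0.77],"claw":0.4},{"xyz":[2.23,-0.1,4.8],"delta_rot":[0,0,0.77],"claw":0.4},{"xyz":[2.23,-0.1,4.8],"delta_rot":[0,0,0.77],"claw":1},{"xyz":[2.23,-0.1,4.8],"delta_rot":[0,0,0.77],"claw":1},{"xyz":[2.23,-0.1,4.8],"delta_rot":[0,0,0.77],"claw":1},{"xyz":[2.23,-0.1,4.8],"delta_rot":[0,0,0.77],"claw":1}]' 25
cat > grasped.py <<'E'
import sys
from h import *
x,y,px,py,yaw=map(float,sys.argv[1:6])
optics.capture('top');s=r.get_state();print(s['time_s'],s['tcp_pos'],s['eef_rot'],s['gripper_width'],s['contact_force'])
M=R.from_euler('xyz',s['eef_rot'],degrees=True); o=M.inv().apply(np.array([x,y,0])-s['tcp_pos'])[0]
print('slat offset along tool x',o)
t=np.array([np.cos(np.radians(yaw)),np.sin(np.radians(yaw))]); p=np.array([px,py])-o*t
print('tcp target',p); go([*p,.08],[180,0,yaw],s)
E
python3 grasped.py .6715 -.0437 .4741 -.0187 -73.2
```

```text
time_s: 9.8
tcp_pos: [0.6722, -0.0433, 0.0065]
eef_rot: [-179.9, 0.0, -82.2]
contact_force: [-2.0, 2.9, 6.2]
gripper_width: 0.0275
gripper_force: 25.0
9.85 [ 0.67222338 -0.04330495  0.00650961] [-1.79926274e+02  1.52298935e-03 -8.22447479e+01] 0.02774952064402824 [-1.5594357   1.83567784  6.67650111]
slat offset along tool x 0.0002939932574118285
tcp target [ 0.47401503 -0.01841855]
xyz [-1.714, 6.431, -2.458] rot [-0.07, -0.0, -9.04]
```

```bash
python3 -m crank '[{"xyz":[0,0,-1.5],"delta_rot":[0,0,0],"claw":1},{"xyz":[-0.4,1.4,-2.6],"delta_rot":[0,0,-9],"claw":1},{"xyz":[-1.71,6.43,-2.6],"delta_rot":[0,0,-9],"claw":1},{"xyz":[-1.71,6.43,-2.6],"delta_rot":[0,0,-9],"claw":1},{"xyz":[-1.71,6.43,-2.3],"delta_rot":[0,0,-9],"claw":1},{"xyz":[-1.71,6.43,-2.0],"delta_rot":[0,0,-9],"claw":1},{"xyz":[-1.71,6.43,-2.0],"delta_rot":[0,0,-9],"claw":1},{"xyz":[-1.71,6.43,-2.0],"delta_rot":[0,0,-9],"claw":1}]'
python3 - <<'E'
from h import *
for i in range(2): optics.capture('top')
s=r.get_state();print(s['time_s'],np.round(s['tcp_pos'],4),np.round(s['eef_rot'],2),np.abs(s['qd']).max())
go([.4740,-.0184,.031],[180,0,-73.2],s)
E
```

```text
time_s: 10.85
tcp_pos: [0.4748, -0.0186, 0.0655]
eef_rot: [-180.0, -0.0, -73.3]
contact_force: [0.4, 1.0, -1.0]
gripper_width: 0.0273
gripper_force: 25.0
10.95 [ 0.4745 -0.0187  0.0654] [-1.80e+02 -1.00e-02 -7.33e+01] 0.35667009343141215
xyz [-0.016, 0.013, 1.148] rot [-0.0, -0.01, -0.1]
```

```bash
python3 -m crank '[{"xyz":[-0.016,0.01,0.6],"delta_rot":[0,0,0],"claw":1},{"xyz":[-0.016,0.01,0.9],"delta_rot":[0,0,0],"claw":1},{"xyz":[-0.016,0.01,1.02],"delta_rot":[0,0,0],"claw":1},{"xyz":[-0.016,0.01,1.14],"delta_rot":[0,0,0],"claw":1},{"xyz":[-0.016,0.01,1.14],"delta_rot":[0,0,0],"claw":1},{"xyz":[-0.016,0.01,1.14],"delta_rot":[0,0,0],"claw":1}]'
python3 -c "
from h import *
go([.4856,.0576,.16],[180,0,-74])
go([.4365,-.0295,.16],[180,0,16.8])"
```

```text
time_s: 11.7
tcp_pos: [0.4736, -0.0183, 0.0314]
eef_rot: [-180.0, -0.0, -73.3]
contact_force: [0.5, -0.2, 0.2]
gripper_width: 0.0279
gripper_force: 25.0
xyz [-2.307, -1.114, -4.285] rot [-0.04, -0.0, 0.73]
xyz [0.002, 1.289, -4.286] rot [-0.03, -0.03, -90.07]
```

```bash
python3 -m crank '[{"xyz":[0,0,0],"delta_rot":[0,0,0],"claw":0.55},{"xyz":[0,0,0],"delta_rot":[0,0,0],"claw":0.55},{"xyz":[0,0,-1.5],"delta_rot":[0,0,0],"claw":0.55},{"xyz":[0,1.29,-4.28],"delta_rot":[0,0,-90],"claw":0},{"xyz":[0,1.29,-4.28],"delta_rot":[0,0,-90],"claw":0},{"xyz":[0,1.29,-4.28],"delta_rot":[0,0,-90],"claw":0},{"xyz":[0,1.29,-4.28],"delta_rot":[0,0,-90],"claw":0},{"xyz":[0,1.29,-4.28],"delta_rot":[0,0,-90],"claw":0},{"xyz":[0,1.29,-4.28],"delta_rot":[0,0,-90],"claw":0},{"xyz":[0,1.29,-4.28],"delta_rot":[0,0,-90],"claw":0},{"xyz":[0,1.29,-4.28],"delta_rot":[0,0,-90],"claw":0},{"xyz":[0,1.29,-4.28],"delta_rot":[0,0,-90],"claw":0},{"xyz":[0,1.29,-4.28],"delta_rot":[0,0,-90],"claw":0},{"xyz":[0,1.29,-4.28],"delta_rot":[0,0,-90],"claw":0}]'
python3 - <<'E'
from h import *
optics.capture('wrist')
c=cap('wrist'); np.savez('f2.npz',**{k:c[k] for k in('img','K','d','Rm','e')})
s=r.get_state();print(s['time_s'],s['tcp_pos'],s['eef_rot'])
p=proj(c,[[.5028,-.01,.045]])[0];print(p)
i=c['img'][45:235,int(p[0])-100:int(p[0])+100]; print(int(p[0])-100)
cv2.imwrite('pics/f2c.png',cv2.resize(i,None,fx=3.1,fy=3.1,interpolation=cv2.INTER_CUBIC))
E
```

```text
time_s: 13.45
tcp_pos: [0.4361, -0.0295, 0.1596]
eef_rot: [-180.0, 0.0, 16.6]
contact_force: [-0.6, -0.5, 0.4]
gripper_width: 0.0874
gripper_force: 0.0
13.55 [ 0.43615215 -0.02950456  0.15966536] [-1.79998548e+02 -8.50193157e-04  1.66619241e+01]
[317.02056178 141.44945322]
217
```

View pics/f2c.png

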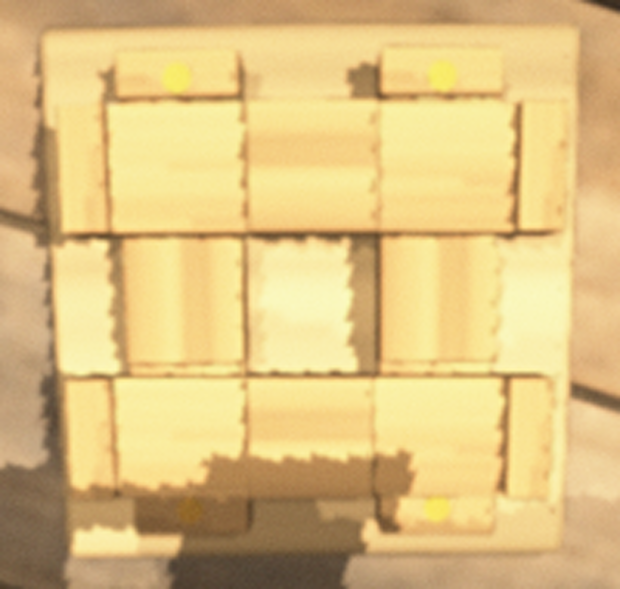

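Both first-layer slats sit square in the notches. The upper slat's notch lines are at crop columns 107, 245, 378 and 517 (rows 100-233), the lower slat's at 116, 247, 375 and 507 (rows 375-497).

```bash
python3 - <<'E'
from h import *
c=dict(np.load('f2.npz'))
f=lambda p:plane(c,np.array(p)/3.1+[217-.35,45-.35],.045)[:,:2]
ang=lambda v:np.degrees(np.arctan2(v[1],v[0])).round(2)
A=f([(107,167),(245,167),(378,166),(517,165)]);B=f([(116,436),(247,436),(375,436),(507,436)])
print('gaps',np.linalg.norm(np.diff(A,axis=0),axis=1),np.linalg.norm(np.diff(B,axis=0),axis=1))
print(A.mean(0),B.mean(0),'ctr',(A.mean(0)+B.mean(0))/2,'dist',np.linalg.norm(A.mean(0)-B.mean(0)))
print('yaw', ang(A[0]-A[3])-90,ang(B[0]-B[3])-90,'perp',ang(A.mean(0)-B.mean(0)))
C=(A+B)/2; print('seat 2b (+y)',C[:2].mean(0),'seat 2a',C[2:].mean(0))
g=lambda p:plane(c,np.array(p)/3.1+[217-.35,45-.35],.013)[:,:2]
P=g([(44,32),(577,28),(560,551),(72,553)]);print('board',P.mean(0),[(ang(P[i]-P[i-1]),np.linalg.norm(P[i]-P[i-1]).round(4)) for i in range(4)])
go([.473-.0683,.156-.0094,.15],[180,0,7.8])
E
```

```text
gaps [0.03042959 0.02923291 0.03063471] [0.03028518 0.02950578 0.03051004]
[ 0.53056069 -0.00187652] [ 0.47360551 -0.01869981] ctr [ 0.5020831  -0.01028816] dist 0.05938784299587732
yaw 16.89 16.620000000000005 perp 16.46
seat 2b (+y) [0.49344925 0.01835544] seat 2a [ 0.51071696 -0.03893176]
board [ 0.50298728 -0.0103254 ] [(np.float64(17.13), np.float64(0.1287)), (np.float64(-72.97), np.float64(0.1287)), (np.float64(-162.72), np.float64(0.1291)), (np.float64(106.86), np.float64(0.1291))]
xyz [0.679, -5.924, 0.322] rot [-0.0, -0.0, 8.86]
```

```bash
python3 -m crank '[{"xyz":[0.68,-5.9,0.32],"delta_rot":[0,0,8.86],"claw":0},{"xyz":[0.68,-5.9,0.32],"delta_rot":[0,0,8.86],"claw":0},{"xyz":[0.68,-5.9,0.32],"delta_rot":[0,0,8.86],"claw":0},{"xyz":[0.68,-5.9,0.32],"delta_rot":[0,0,8.86],"claw":0},{"xyz":[0.68,-5.9,0.32],"delta_rot":[0,0,8.86],"claw":0},{"xyz":[0.68,-5.9,0.32],"delta_rot":[0,0,8.86],"claw":0}]'
python3 slat.py .473 .156 B
```

```text
time_s: 14.3
tcp_pos: [0.4049, 0.1449, 0.15]
eef_rot: [180.0, 0.0, 7.8]
contact_force: [0.7, 0.2, 0.7]
gripper_width: 0.0874
gripper_force: 0.0
(14, 40, 215) [0.4664 0.2526] [0.3752 0.1504] -70.8
(17, 40, 205) [0.4662 0.2519] [0.3741 0.1515] -71.43
(14, 40, 225) [0.4906 0.1222] [0.1158 0.1014] 8.84
[0.40499516 0.14478232 0.15006746] [1.79996222e+02 3.33437464e-03 7.74263884e+00]
```

Lit bench merges with the slat in the mask, so I'll look at the crop directly.

```bash
python3 - <<'E'
from h import *
c=cap('wrist'); np.savez('b.npz',**{k:c[k] for k in('img','K','d','Rm','e')})
p=proj(c,[[.473,.156,.02]])[0];print(p)
x=int(p[0])-60;y=max(0,int(p[1])-95);print(x,y)
cv2.imwrite('pics/bc.png',cv2.resize(c['img'][y:y+190,x:x+120],None,fx=3.1,fy=3.1,interpolation=cv2.INTER_CUBIC))
E
```

```text
[313.78942124 142.81666266]
253 47
```

View pics/bc.png

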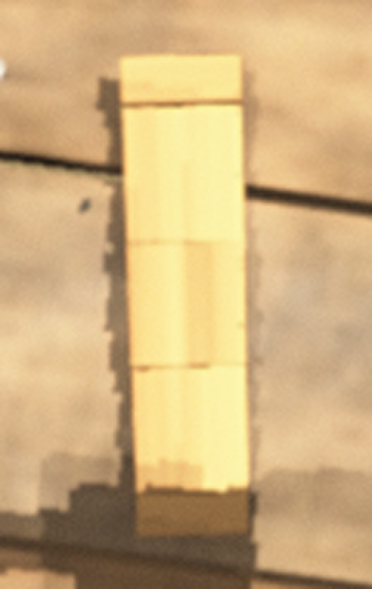

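The slat's corners are at crop (119,57), (243,56), (249,535) and (137,537), with notch lines at rows 102, 242, 366 and 490.

```bash
python3 - <<'E'
from h import *
c=dict(np.load('b.npz'))
f=lambda p:plane(c,np.array(p)/3.1+[253-.35,47-.35],.02)[:,:2]
ang=lambda v:np.degrees(np.arctan2(v[1],v[0])).round(2)
L=f([(181,102),(186,242),(189,366),(192,490)]);Q=f([(119,57),(243,56),(249,535),(137,537)])
print(L.mean(0),Q.mean(0),ang(L[0]-L[3]),ang(Q[0]-Q[3]),ang(Q[1]-Q[2]),np.linalg.norm(np.diff(L,axis=0),axis=1))
a=(ang(Q[0]-Q[3])+ang(Q[1]-Q[2]))/2; o=(L.mean(0)+Q.mean(0))/2
go([*o,.05],[180,0,a]); go([*o,.0055],[180,0,a])
g=cv2.cvtColor(c['img'],cv2.COLOR_BGR2HSV)
for p in [(181,70),(186,200),(189,300),(192,450),(190,515),(60,120),(60,300),(320,400),(300,100),(90,420),(80,550)]: print(p,g[int(p[1]/3.1+47),int(p[0]/3.1+253)])
E
```

```text
[0.47173246 0.15642088] [0.47127385 0.15633867] 9.18 9.11 8.87 [0.0313655  0.02885388 0.0301156 ]
xyz [2.247, -0.08, 3.337] rot [-0.0, -0.0, -1.24]
xyz [2.247, -0.08, 4.821] rot [-0.0, -0.0, -1.24]
(181, 70) [ 24 100 251]
(186, 200) [ 24  99 251]
(189, 300) [ 23 110 250]
(192, 450) [ 24 101 251]
(190, 515) [ 16 141 143]
(60, 120) [ 16 105 208]
(60, 300) [ 16  83 217]
(320, 400) [ 17  89 221]
(300, 100) [ 17 100 233]
(90, 420) [ 17  97 216]
(80, 550) [ 15 123  79]
```

```bash
python3 -m crank '[{"xyz":[1.3,0,2],"delta_rot":[0,0,-1.24],"claw":0.4},{"xyz":[2.247,-0.08,3.3],"delta_rot":[0,0,-1.24],"claw":0.4},{"xyz":[2.247,-0.08,4.5],"delta_rot":[0,0,-1.24],"claw":0.4},{"xyz":[2.247,-0.08,4.82],"delta_rot":[0,0,-1.24],"claw":0.4},{"xyz":[2.247,-0.08,4.82],"delta_rot":[0,0,-1.24],"claw":0.4},{"xyz":[2.247,-0.08,4.82],"delta_rot":[0,0,-1.24],"claw":1},{"xyz":[2.247,-0.08,4.82],"delta_rot":[0,0,-1.24],"claw":1},{"xyz":[2.247,-0.08,4.82],"delta_rot":[0,0,-1.24],"claw":1},{"xyz":[2.247,-0.08,4.82],"delta_rot":[0,0,-1.24],"claw":1}]' 25
python3 grasped.py .4715 .1564 .5112 -.0390 16.8
```

```text
time_s: 15.58
tcp_pos: [0.4716, 0.1579, 0.0064]
eef_rot: [-180.0, -0.1, 9.1]
contact_force: [-1.9, -0.2, 7.4]
gripper_width: 0.0276
gripper_force: 25.0
15.625 [0.47163762 0.15797173 0.00641116] [-1.79961682e+02 -7.55143121e-02  9.13485283e+00] 0.028156703804683797 [-1.95676445  0.90302007  8.19848039]
slat offset along tool x -0.00039385403261850465
tcp target [ 0.51157704 -0.03888616]
xyz [0.276, 6.688, -2.457] rot [-0.03, -0.08, -7.67]
```

```bash
python3 -m crank '[{"xyz":[0,0,-1.5],"delta_rot":[0,0,0],"claw":1},{"xyz":[0,1.4,-3],"delta_rot":[0,0,-7.67],"claw":1},{"xyz":[0.27,6.66,-3],"delta_rot":[0,0,-7.67],"claw":1},{"xyz":[0.27,6.66,-3],"delta_rot":[0,0,-7.67],"claw":1},{"xyz":[0.27,6.66,-2.8],"delta_rot":[0,0,-7.67],"claw":1},{"xyz":[0.27,6.66,-2.4],"delta_rot":[0,0,-7.67],"claw":1},{"xyz":[0.27,6.66,-2.4],"delta_rot":[0,0,-7.67],"claw":1},{"xyz":[0.27,6.66,-2.4],"delta_rot":[0,0,-7.67],"claw":1}]'
python3 - <<'E'
from h import *
for i in range(2): optics.capture('top')
s=r.get_state();print(s['time_s'],np.round(s['tcp_pos'],4),np.round(s['eef_rot'],2),np.abs(s['qd']).max())
go([.5114,-.0383,.043],[180,0,16.8],s)
E
```

```text
time_s: 16.62
tcp_pos: [0.5108, -0.0378, 0.0776]
eef_rot: [180.0, 0.0, 16.8]
contact_force: [0.0, -0.2, 0.4]
gripper_width: 0.0277
gripper_force: 25.0
16.725 [ 0.5111 -0.0376  0.0779] [ 1.800e+02 -4.000e-02  1.686e+01] 0.1434722481551553
xyz [0.002, 0.025, 1.162] rot [0.0, -0.04, 0.06]
```

```bash
python3 -m crank '[{"xyz":[0,0.025,0.6],"delta_rot":[0,0,0],"claw":1},{"xyz":[0,0.025,0.9],"delta_rot":[0,0,0],"claw":1},{"xyz":[0,0.025,1.03],"delta_rot":[0,0,0],"claw":1},{"xyz":[0,0.025,1.15],"delta_rot":[0,0,0],"claw":1},{"xyz":[0,0.025,1.15],"delta_rot":[0,0,0],"claw":1},{"xyz":[0,0.025,1.15],"delta_rot":[0,0,0],"claw":1}]'
python3 -c "
from h import *
go([.486-.0683,.2548-.0105,.15],[180,0,9])"
```

```text
time_s: 17.48
tcp_pos: [0.512, -0.0392, 0.0441]
eef_rot: [180.0, -0.1, 16.8]
contact_force: [-1.5, -1.8, 5.1]
gripper_width: 0.0277
gripper_force: 25.0
xyz [-0.269, -9.953, -3.536] rot [0.03, -0.1, 7.81]
```

```bash
python3 -m crank '[{"xyz":[0,0,0],"delta_rot":[0,0,0],"claw":0.55},{"xyz":[0,0,0],"delta_rot":[0,0,0],"claw":0.55},{"xyz":[0,0,-1.5],"delta_rot":[0,0,0],"claw":0.55},{"xyz":[0,-1,-3],"delta_rot":[0,0,0],"claw":0.4},{"xyz":[-0.27,-9.95,-3.53],"delta_rot":[0,0,7.8],"claw":0},{"xyz":[-0.27,-9.95,-3.53],"delta_rot":[0,0,7.8],"claw":0},{"xyz":[-0.27,-9.95,-3.53],"delta_rot":[0,0,7.8],"claw":0},{"xyz":[-0.27,-9.95,-3.53],"delta_rot":[0,0,7.8],"claw":0},{"xyz":[-0.27,-9.95,-3.53],"delta_rot":[0,0,7.8],"claw":0},{"xyz":[-0.27,-9.95,-3.53],"delta_rot":[0,0,7.8],"claw":0},{"xyz":[-0.27,-9.95,-3.53],"delta_rot":[0,0,7.8],"claw":0},{"xyz":[-0.27,-9.95,-3.53],"delta_rot":[0,0,7.8],"claw":0}]'
sed -i 's/\[(14,40,215),(17,40,205),(14,40,225)\]/[(20,60,200),(20,60,170),(21,60,220)]/' slat.py
python3 slat.py .486 .2548 A
python3 - <<'E'
from h import *
c=cap('wrist'); np.savez('a.npz',**{k:c[k] for k in('img','K','d','Rm','e')})
p=proj(c,[[.486,.2548,.02]])[0]; x=int(p[0])-60;y=max(0,int(p[1])-95);print(x,y)
A=cv2.resize(c['img'][y:y+190,x:x+120],None,fx=3.1,fy=3.1,interpolation=cv2.INTER_CUBIC)
# beside it: the top camera's crib, enlarged
t=optics.capture('top')['img'][215:290,285:360]; B=cv2.resize(t,(418,418),interpolation=cv2.INTER_CUBIC)
B=np.vstack([B,np.zeros((A.shape[0]-418,418,3),np.uint8)]); cv2.imwrite('pics/ac.png',np.hstack([A,B]))
E
```

```text
time_s: 18.98
tcp_pos: [0.4174, 0.2431, 0.1487]
eef_rot: [180.0, 0.0, 8.9]
contact_force: [0.4, -0.7, 0.2]
gripper_width: 0.0877
gripper_force: 0.0
(20, 60, 200) [0.4898 0.2593] [0.0985 0.0271] 10.48
(20, 60, 170) [0.4898 0.2593] [0.0985 0.0271] 10.48
(21, 60, 220) [0.4898 0.2594] [0.0984 0.0269] 10.32
[0.41745966 0.24326186 0.14878826] [1.79990895e+02 1.10727566e-02 8.88478085e+00]
255 46
```

View pics/ac.png

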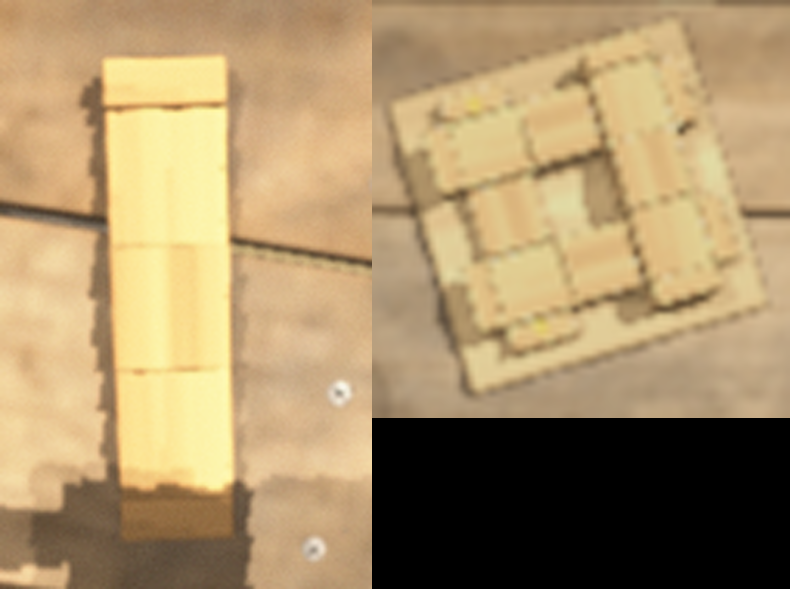

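The third slat looks seated in the top view. Slat A's corners are at crop (103,58), (226,57), (233,537) and (121,539), with notch lines at rows 106, 244, 371 and 493.

```bash
python3 - <<'E'
from h import *
c=dict(np.load('a.npz'))
f=lambda p:plane(c,np.array(p)/3.1+[255-.35,46-.35],.02)[:,:2]
ang=lambda v:np.degrees(np.arctan2(v[1],v[0])).round(2)
L=f([(165,106),(169,244),(174,371),(177,493)]);Q=f([(103,58),(226,57),(233,537),(121,539)])
print(L.mean(0),Q.mean(0),ang(L[0]-L[3]),ang(Q[0]-Q[3]),ang(Q[1]-Q[2]),np.linalg.norm(np.diff(L,axis=0),axis=1))
a=(ang(Q[0]-Q[3])+ang(Q[1]-Q[2]))/2; o=(L.mean(0)+Q.mean(0))/2; print(o)
go([*o,.05],[180,0,a]); go([*o,.0055],[180,0,a])
E
```

```text
[0.48345856 0.25841542] [0.4834374  0.25851816] 10.38 10.15 10.03 [0.03077058 0.0294369  0.02950784]
[0.48344798 0.25846679]
xyz [2.252, -0.149, 3.294] rot [0.0, 0.0, -1.18]
xyz [2.252, -0.149, 4.778] rot [0.0, 0.0, -1.18]
```

```bash
python3 -m crank '[{"xyz":[1.3,0,2],"delta_rot":[0,0,-1.2],"claw":0.4},{"xyz":[2.25,-0.16,3.3],"delta_rot":[0,0,-1.2],"claw":0.4},{"xyz":[2.25,-0.16,4.5],"delta_rot":[0,0,-1.2],"claw":0.4},{"xyz":[2.25,-0.16,4.77],"delta_rot":[0,0,-1.2],"claw":0.4},{"xyz":[2.25,-0.16,4.77],"delta_rot":[0,0,-1.2],"claw":0.4},{"xyz":[2.25,-0.16,4.77],"delta_rot":[0,0,-1.2],"claw":1},{"xyz":[2.25,-0.16,4.77],"delta_rot":[0,0,-1.2],"claw":1},{"xyz":[2.25,-0.16,4.77],"delta_rot":[0,0,-1.2],"claw":1},{"xyz":[2.25,-0.16,4.77],"delta_rot":[0,0,-1.2],"claw":1}]' 25
python3 grasped.py .4834 .2585 .4937 .0190 16.8
```

```text
time_s: 20.3
tcp_pos: [0.4834, 0.26, 0.0068]
eef_rot: [-180.0, -0.1, 10.2]
contact_force: [-1.9, -0.3, 7.0]
gripper_width: 0.028
gripper_force: 25.0
20.35 [0.48338126 0.26001187 0.00674997] [-1.79954350e+02 -6.76488245e-02  1.02009200e+01] 0.02770920976678802 [-2.2567509   0.6278919   6.62850451]
slat offset along tool x -0.00025728110953513654
tcp target [0.4939463  0.01907436]
xyz [-1.073, 7.965, -2.449] rot [-0.04, -0.07, -6.6]
```

```bash
python3 -m crank '[{"xyz":[0,0,-1.5],"delta_rot":[0,0,0],"claw":1},{"xyz":[-0.2,1.4,-3.2],"delta_rot":[0,0,-6.6],"claw":1},{"xyz":[-1.07,7.96,-3.2],"delta_rot":[0,0,-6.6],"claw":1},{"xyz":[-1.07,7.96,-3.2],"delta_rot":[0,0,-6.6],"claw":1},{"xyz":[-1.07,7.96,-3.2],"delta_rot":[0,0,-6.6],"claw":1},{"xyz":[-1.07,7.96,-2.8],"delta_rot":[0,0,-6.6],"claw":1},{"xyz":[-1.07,7.96,-2.4],"delta_rot":[0,0,-6.6],"claw":1},{"xyz":[-1.07,7.96,-2.4],"delta_rot":[0,0,-6.6],"claw":1},{"xyz":[-1.07,7.96,-2.4],"delta_rot":[0,0,-6.6],"claw":1}]'
python3 - <<'E'
from h import *
for i in range(2): optics.capture('top')
s=r.get_state();print(s['time_s'],np.round(s['tcp_pos'],4),np.round(s['eef_rot'],2),np.abs(s['qd']).max())
go([.4939,.0190,.043],[180,0,16.8],s)
E
```

```text
time_s: 21.48
tcp_pos: [0.4939, 0.0199, 0.0777]
eef_rot: [180.0, 0.0, 16.9]
contact_force: [0.0, 0.7, -0.4]
gripper_width: 0.0277
gripper_force: 25.0
21.575 [0.494  0.0198 0.078 ] [ 1.800e+02 -3.000e-02  1.687e+01] 0.18090975530427264
xyz [-0.012, 0.025, 1.167] rot [0.0, -0.03, 0.07]
```

```bash
python3 -m crank '[{"xyz":[-0.01,0.025,0.6],"delta_rot":[0,0,0],"claw":1},{"xyz":[-0.01,0.025,0.9],"delta_rot":[0,0,0],"claw":1},{"xyz":[-0.01,0.025,1.03],"delta_rot":[0,0,0],"claw":1},{"xyz":[-0.01,0.025,1.15],"delta_rot":[0,0,0],"claw":1},{"xyz":[-0.01,0.025,1.15],"delta_rot":[0,0,0],"claw":1},{"xyz":[-0.01,0.025,1.15],"delta_rot":[0,0,0],"claw":1}]'
python3 -c "
from h import *
go([.4367,-.0299,.18],[180,0,16.8])"
```

```text
time_s: 22.32
tcp_pos: [0.494, 0.0182, 0.0437]
eef_rot: [-180.0, -0.1, 16.8]
contact_force: [-0.6, 0.6, 3.2]
gripper_width: 0.0277
gripper_force: 25.0
xyz [-2.286, 0.982, -4.547] rot [-0.0, -0.05, -0.01]
```

```bash
python3 -m crank '[{"xyz":[0,0,0],"delta_rot":[0,0,0],"claw":0.55},{"xyz":[0,0,0],"delta_rot":[0,0,0],"claw":0.55},{"xyz":[0,0,-1.5],"delta_rot":[0,0,0],"claw":0.55},{"xyz":[-1,0.5,-3],"delta_rot":[0,0,0],"claw":0.4},{"xyz":[-2.28,0.98,-4.55],"delta_rot":[0,0,0],"claw":0},{"xyz":[-2.28,0.98,-4.55],"delta_rot":[0,0,0],"claw":0},{"xyz":[-2.28,0.98,-4.55],"delta_rot":[0,0,0],"claw":0},{"xyz":[-2.28,0.98,-4.55],"delta_rot":[0,0,0],"claw":0}]'
python3 - <<'E'
from h import *
optics.capture('wrist')
c=cap('wrist'); np.savez('f3.npz',**{k:c[k] for k in('img','K','d','Rm','e')}); print(c['e'])
go([.540,-.207,.20],[180,0,-85])
E
```

```text
time_s: 23.32
tcp_pos: [0.4364, -0.0298, 0.1786]
eef_rot: [180.0, 0.1, 16.8]
contact_force: [-0.1, 0.2, -1.0]
gripper_width: 0.0837
gripper_force: 0.0
[ 0.50264381 -0.01171041  0.33721111]
xyz [1.595, 6.653, -0.716] rot [0.14, 0.1, 101.79]
```

```bash
python3 -m crank '[{"xyz":[1.6,6.65,-0.7],"delta_rot":[0,0,101.8],"claw":0},{"xyz":[1.6,6.65,-0.7],"delta_rot":[0,0,101.8],"claw":0},{"xyz":[1.6,6.65,-0.7],"delta_rot":[0,0,101.8],"claw":0},{"xyz":[1.6,6.65,-0.7],"delta_rot":[0,0,101.8],"claw":0},{"xyz":[1.6,6.65,-0.7],"delta_rot":[0,0,101.8],"claw":0},{"xyz":[1.6,6.65,-0.7],"delta_rot":[0,0,101.8],"claw":0},{"xyz":[1.6,6.65,-0.7],"delta_rot":[0,0,101.8],"claw":0},{"xyz":[1.6,6.65,-0.7],"delta_rot":[0,0,101.8],"claw":0},{"xyz":[1.6,6.65,-0.7],"delta_rot":[0,0,101.8],"claw":0},{"xyz":[1.6,6.65,-0.7],"delta_rot":[0,0,101.8],"claw":0},{"xyz":[1.6,6.65,-0.7],"delta_rot":[0,0,101.8],"claw":0},{"xyz":[1.6,6.65,-0.7],"delta_rot":[0,0,101.8],"claw":0}]'
python3 - <<'E'
from h import *
optics.capture('wrist')
c=cap('wrist'); np.savez('j.npz',**{k:c[k] for k in('img','K','d','Rm','e')}); print(r.get_state()['joints'],c['e'])
f=dict(np.load('f3.npz')); p=proj(f,[[.5028,-.01,.057]])[0]; x,y=int(p[0])-95,max(0,int(p[1])-95); print('crib',x,y)
q=proj(c,[[.546,-.276,.031]])[0]; X,Y=int(q[0])-95,max(0,int(q[1])-95); print('jar',X,Y)
cv2.imwrite('pics/cj.png',cv2.resize(np.hstack([f['img'][y:y+190,x:x+190],c['img'][Y:Y+190,X:X+190]]),None,fx=2.1,fy=2.1,interpolation=cv2.INTER_CUBIC))
E
```

```text
time_s: 24.92
tcp_pos: [0.5402, -0.2069, 0.2]
eef_rot: [179.9, 0.0, -84.9]
contact_force: [0.2, 0.2, 0.0]
gripper_width: 0.0878
gripper_force: 0.0
[-1.60407735e+00  1.26167824e+01 -1.39660029e+01  1.09338908e-03
 -6.34540184e+01  6.66379920e+00] [ 0.54622238 -0.27772233  0.35902137]
crib 221 46
jar 224 50
```

View pics/cj.png

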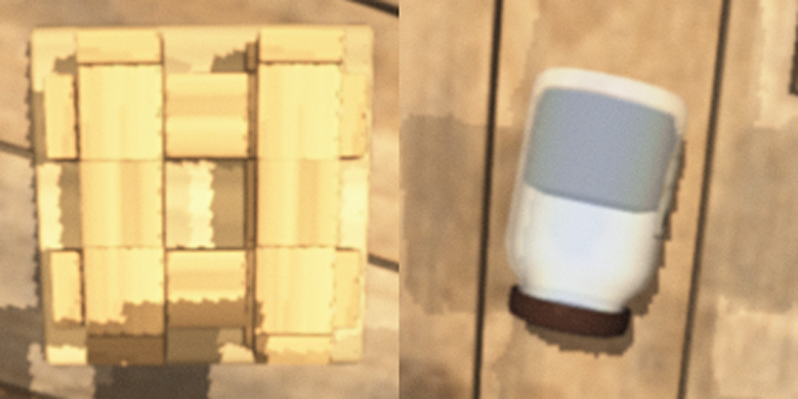

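All four slats look home in the left half. In the right half the jar's underside spans (540,70)-(685,97), with its lid at (510-630, 285-337).

```bash
python3 - <<'E'
from h import *
c=dict(np.load('j.npz')); f=lambda p,z:plane(c,(np.array(p)-[399,0])/2.1+[224-.26,50-.26],z)[:,:2]
ang=lambda v:np.degrees(np.arctan2(v[1],v[0])).round(2)
U=f([(540,75),(686,103)],.031); S=f([(538,90),(509,235)],.031); S2=f([(686,115),(664,245)],.031); L=f([(513,322),(629,333)],.031); L0=f([(510,287),(631,310)],.031)
T=f([(615,72)],.062)
print('U',U.mean(0),np.linalg.norm(U[0]-U[1]),ang(U[0]-U[1])-0,'top',T)
print('L',L.mean(0),np.linalg.norm(L[0]-L[1]),'L0',L0.mean(0),np.linalg.norm(L0[0]-L0[1]))
print('sides',ang(S[1]-S[0]),ang(S2[1]-S2[0]),'axis',ang(L.mean(0)-U.mean(0)),np.linalg.norm(L.mean(0)-U.mean(0)))
c=dict(np.load('f3.npz')); f=lambda p,z:plane(c,np.array(p)/2.1+[221-.26,46-.26],z)[:,:2]
P=f([(79,182),(162,182),(256,181),(340,181)],.057); print('crib y edges',P.mean(0),np.diff(P,axis=0))
Q=f([(121,29),(121,362),(298,28),(298,360)],.057); print('ends',Q.mean(0),Q[0]-Q[1],Q[2]-Q[3])
E
```

```text
U [ 0.54459066 -0.31918961] 0.05765300479209292 -5.29 top [[ 0.54465622 -0.32095407]]
L [ 0.55334574 -0.22438029] 0.04815147649251167 L0 [ 0.55446493 -0.23631933] 0.05042608097185515
sides 82.33 86.31 axis 84.72 0.0952127021577155
crib y edges [ 0.50972869 -0.01056714] [[ 0.00799126 -0.02698558]
 [ 0.00949793 -0.03034315]
 [ 0.00837132 -0.02723927]]
ends [ 0.50350124 -0.01253604] [0.10693954 0.02955991] [0.10505983 0.03448806]
```

```bash
cat > jar.py <<'E'
from h import *
s=r.get_state(); B=R.from_euler('xyz',[180,0,-85.3],degrees=True)*R.from_rotvec([0,40,0],degrees=True)
p=np.array([.5483,-.2800,.031]); tcp=p+r.pinch_z*B.apply([0,0,1]); e=B.as_euler('xyz',degrees=True)
go(tcp+[0,0,.08],e,s); go(tcp,e,s); print(tcp,e,s['joints'])
E
python3 jar.py
```

```text
xyz [2.85, -0.055, 3.459] rot [-0.09, 40.0, 0.36]
xyz [2.851, -0.057, 6.126] rot [-0.09, 40.0, 0.36]
[ 0.54929018 -0.29204377  0.01659836] [180.  -40.  -85.3] [-1.60407735e+00  1.26167824e+01 -1.39660029e+01  1.09338908e-03
 -6.34540184e+01  6.66379920e+00]
```

```bash
python3 -m crank '[{"xyz":[2.85,-0.05,3.4],"delta_rot":[0,40,0.36],"claw":0},{"xyz":[2.85,-0.05,3.4],"delta_rot":[0,40,0.36],"claw":0},{"xyz":[2.85,-0.05,3.4],"delta_rot":[0,40,0.36],"claw":0},{"xyz":[2.85,-0.05,3.4],"delta_rot":[0,40,0.36],"claw":0},{"xyz":[2.85,-0.05,3.4],"delta_rot":[0,40,0.36],"claw":0},{"xyz":[2.85,-0.05,3.4],"delta_rot":[0,40,0.36],"claw":0},{"xyz":[2.85,-0.05,3.4],"delta_rot":[0,40,0.36],"claw":0}]'
python3 jar.py
```

```text
time_s: 25.9
tcp_pos: [0.5494, -0.2923, 0.099]
eef_rot: [-179.8, -39.9, -85.5]
contact_force: [0.0, -0.7, 0.2]
gripper_width: 0.0876
gripper_force: 0.0
xyz [-0.059, 0.002, 0.056] rot [-0.05, 0.06, -0.13]
xyz [-1.771, 0.008, 2.101] rot [-0.05, 0.06, -0.13]
[ 0.54929018 -0.29204377  0.01659836] [180.  -40.  -85.3] [  1.23417761  19.63974696 -50.88332204  71.19324137 -42.60424103
 -60.74716547]
```

```bash
python3 -m crank '[{"xyz":[-0.8,0,0.95],"delta_rot":[0,0,0],"claw":0},{"xyz":[-1.4,0,1.7],"delta_rot":[0,0,0],"claw":0},{"xyz":[-1.77,0,2.1],"delta_rot":[0,0,0],"claw":0},{"xyz":[-1.77,0,2.1],"delta_rot":[0,0,0],"claw":0},{"xyz":[-1.77,0,2.1],"delta_rot":[0,0,0],"claw":0}]'
python3 jar.py
```

```text
time_s: 26.52
tcp_pos: [0.55, -0.2924, 0.0175]
eef_rot: [-179.7, -40.0, -85.6]
contact_force: [-0.0, 0.0, 0.0]
gripper_width: 0.0876
gripper_force: 0.0
xyz [1.685, 0.013, -2.028] rot [-0.1, -0.02, -0.2]
xyz [-0.03, 0.022, 0.014] rot [-0.1, -0.02, -0.2]
[ 0.54929018 -0.29204377  0.01659836] [180.  -40.  -85.3] [ -5.20809104  26.80176291 -54.38743276  89.42549651 -39.28501775
 -76.53519285]
```

```bash
python3 -m crank '[{"xyz":[0,0.02,0],"delta_rot":[0,0,0],"claw":1},{"xyz":[0,0.02,0],"delta_rot":[0,0,0],"claw":1},{"xyz":[0,0.02,0],"delta_rot":[0,0,0],"claw":1},{"xyz":[0,0.02,0],"delta_rot":[0,0,0],"claw":1},{"xyz":[0,0.02,0],"delta_rot":[0,0,0],"claw":1}]' 40
python3 - <<'E'
from h import *
s=r.get_state(); M=R.from_euler('xyz',s['eef_rot'],degrees=True); print(s['joints'])
pin=s['tcp_pos']-r.pinch_z*M.apply([0,0,1]); print('pinch',pin)
F=M*R.from_rotvec([0,-90,0],degrees=True)
p=np.array([.5483,-.25,.16]); go(p+r.pinch_z*F.apply([0,0,1]),F.as_euler('xyz',degrees=True),s); print(F.as_euler('xyz',degrees=True))
E
```

```text
time_s: 27.15
tcp_pos: [0.5491, -0.2919, 0.017]
eef_rot: [-179.8, -40.0, -85.5]
contact_force: [-0.8, 3.3, 5.6]
gripper_width: 0.0675
gripper_force: 37.7
[ -5.23902813  26.79504158 -54.52876926  89.66089189 -39.30035062
 -76.70606524]
pinch [ 0.54807463 -0.2798837   0.03142505]
xyz [1.371, -0.101, -4.546] rot [0.0, -90.0, 0.0]
[-179.73410651   49.95564051  -85.12094722]
```

```bash
python3 -m crank '[{"xyz":[0,0,0],"delta_rot":[0,0,0],"claw":1},{"xyz":[0,0,0],"delta_rot":[0,0,0],"claw":1},{"xyz":[0.4,0,-0.5],"delta_rot":[0,0,0],"claw":1},{"xyz":[1.2,0,-1.5],"delta_rot":[0,0,0],"claw":1},{"xyz":[1.7,0,-2.1],"delta_rot":[0,0,0],"claw":1},{"xyz":[1.7,0,-2.1],"delta_rot":[0,0,0],"claw":1}]'

```

```text
time_s: 27.9
tcp_pos: [0.5491, -0.2898, 0.0985]
eef_rot: [-179.6, -40.0, -85.5]
contact_force: [-0.1, 0.4, -2.4]
gripper_width: 0.0675
gripper_force: 37.7
```

```bash
cat > up.py <<'E'
from h import *
import sys
s=r.get_state(); print(s['time_s'],s['tcp_pos'],s['eef_rot'],s['joints'],s['contact_force'])
F=R.from_euler('xyz',[180,50,float(sys.argv[4])],degrees=True)
p=np.array(list(map(float,sys.argv[1:4]))); go(p+r.pinch_z*F.apply([0,0,1]),F.as_euler('xyz',degrees=True),s)
E
python3 up.py .5483 -.25 .17 -85.3
```

```text
27.9 [ 0.54914533 -0.28983117  0.09849166] [-179.63990908  -39.96447406  -85.54851861] [  1.43977149  19.58424342 -51.09799292  71.3982045  -42.56449729
 -61.21352963] [-0.06041352  0.44675355 -2.38984477]
xyz [-0.112, -0.09, -2.678] rot [-0.31, -89.96, 0.01]
```

```bash
python3 -m crank '[{"xyz":[0,0,-2.6],"delta_rot":[0,-20,0],"claw":1},{"xyz":[0,0,-2.6],"delta_rot":[0,-20,0],"claw":1},{"xyz":[-0.1,-0.1,-2.68],"delta_rot":[-0.3,-90,0],"claw":1},{"xyz":[-0.1,-0.1,-2.68],"delta_rot":[-0.3,-90,0],"claw":1},{"xyz":[-0.1,-0.1,-2.68],"delta_rot":[-0.3,-90,0],"claw":1},{"xyz":[-0.1,-0.1,-2.68],"delta_rot":[-0.3,-90,0],"claw":1},{"xyz":[-0.1,-0.1,-2.68],"delta_rot":[-0.3,-90,0],"claw":1},{"xyz":[-0.1,-0.1,-2.68],"delta_rot":[-0.3,-90,0],"claw":1},{"xyz":[-0.1,-0.1,-2.68],"delta_rot":[-0.3,-90,0],"claw":1},{"xyz":[-0.1,-0.1,-2.68],"delta_rot":[-0.3,-90,0],"claw":1},{"xyz":[-0.1,-0.1,-2.68],"delta_rot":[-0.3,-90,0],"claw":1},{"xyz":[-0.1,-0.1,-2.68],"delta_rot":[-0.3,-90,0],"claw":1},{"xyz":[-0.1,-0.1,-2.68],"delta_rot":[-0.3,-90,0],"claw":1}]'
python3 up.py .5028 -.0102 .13 -85.3
```

```text
time_s: 29.52
tcp_pos: [0.5471, -0.2359, 0.158]
eef_rot: [179.8, 49.9, -85.4]
contact_force: [1.1, -0.1, -1.7]
gripper_width: 0.0644
gripper_force: 38.5
29.525 [ 0.54709436 -0.23587609  0.15800326] [179.84330961  49.86717341 -85.38135423] [ -31.43176345   37.64355483   17.42804863  -39.00938682 -101.6284693
   39.28245869] [ 1.09005515 -0.08534327 -1.66428704]
xyz [-4.197, 0.847, 7.054] rot [0.09, -0.13, -0.05]
```

```bash
python3 - <<'E'
from h import *
s=r.get_state(); M=R.from_euler('xyz',s['eef_rot'],degrees=True)
pin=s['tcp_pos']-r.pinch_z*M.apply([0,0,1]); ax=-M.apply([np.sin(np.radians(40)),0,0])
print('pinch',pin)
L=pin+[0,0,.0495]; B=pin-[0,0,.04]
t0=cv2.imread('pics/top0.png'); print('lid hsv',cv2.cvtColor(t0,cv2.COLOR_BGR2HSV)[230,415:419].tolist())
print([cv2.cvtColor(cv2.imread('pics/side0.png'),cv2.COLOR_BGR2HSV)[p[1],p[0]].tolist() for p in [(358,298),(360,303)]])
for n in('top','side'):
    c=cap(n); g=cv2.cvtColor(c['img'],cv2.COLOR_BGR2HSV); p=proj(c,[L,B,pin]); print(n,p.round(1).tolist())
    q=p[0].astype(int)
    for dy in range(-14,15,4): print([tuple(int(v) for v in g[q[1]+dy,q[0]+dx]) for dx in range(-16,17,4)])
E
```

```text
pinch [ 0.54830301 -0.2501988   0.17012098]
lid hsv [[9, 118, 84], [10, 118, 93], [10, 119, 94], [10, 93, 104]]
[[18, 46, 128], [18, 30, 155]]
top [[440.5, 213.9], [431.9, 222.7], [435.6, 218.9]]
[(17, 79, 151), (20, 45, 180), (20, 44, 180), (20, 44, 180), (19, 49, 167), (20, 50, 138), (21, 48, 127), (20, 50, 113), (15, 17, 92)]
[(17, 86, 145), (19, 48, 132), (13, 81, 79), (9, 96, 77), (12, 96, 82), (11, 96, 80), (13, 95, 89), (16, 97, 129), (21, 17, 105)]
[(16, 89, 140), (17, 45, 142), (11, 100, 79), (12, 95, 83), (10, 98, 81), (10, 96, 80), (11, 96, 80), (14, 99, 113), (18, 22, 116)]
[(17, 66, 147), (10, 102, 55), (11, 96, 82), (9, 99, 80), (10, 97, 79), (10, 96, 80), (10, 96, 80), (11, 96, 82), (17, 21, 86)]
[(17, 32, 128), (12, 57, 76), (11, 92, 86), (11, 103, 82), (10, 101, 81), (10, 100, 82), (11, 93, 82), (13, 70, 99), (17, 20, 91)]
[(18, 33, 116), (17, 34, 142), (10, 105, 61), (10, 100, 84), (12, 93, 85), (10, 93, 82), (10, 96, 80), (18, 43, 176), (12, 17, 75)]
[(19, 33, 108), (18, 32, 143), (18, 31, 147), (11, 80, 64), (10, 105, 56), (10, 85, 63), (22, 29, 166), (16, 86, 134
[... 571 characters left out ...]
86, 181), (20, 81, 185), (16, 73, 147)]
[(18, 88, 196), (18, 90, 175), (18, 107, 148), (10, 103, 84), (8, 88, 84), (10, 94, 79), (11, 104, 86), (20, 79, 191), (15, 71, 122)]
[(19, 88, 192), (18, 85, 194), (14, 76, 94), (8, 95, 89), (10, 101, 83), (13, 113, 86), (11, 87, 82), (17, 18, 102), (19, 66, 139)]
[(18, 105, 190), (18, 93, 201), (20, 37, 219), (8, 137, 54), (12, 143, 59), (30, 14, 106), (20, 20, 76), (23, 23, 100), (23, 44, 186)]
[(18, 97, 205), (17, 81, 114), (80, 19, 41), (165, 11, 48), (38, 12, 86), (44, 21, 182), (120, 3, 79), (23, 52, 143), (22, 48, 139)]
[(18, 85, 185), (90, 12, 64), (165, 7, 78), (0, 3, 75), (105, 7, 73), (20, 9, 87), (26, 26, 170), (105, 7, 75), (116, 81, 22)]
```

```bash
python3 - <<'E'
from h import *
s=r.get_state(); M=R.from_euler('xyz',s['eef_rot'],degrees=True)
pin=s['tcp_pos']-r.pinch_z*M.apply([0,0,1]); L=pin+[0,0,.0495]
rr=[]
for n in('top','side'):
    c=cap(n); p=proj(c,[L])[0]
    m=cv2.inRange(cv2.cvtColor(c['img'],cv2.COLOR_BGR2HSV),np.array([5,78,45],np.uint8),np.array([14,150,105],np.uint8))
    w=np.zeros_like(m); cv2.circle(w,tuple(int(v) for v in p),24,255,-1); m&=w; m=cv2.morphologyEx(m,cv2.MORPH_CLOSE,np.ones((3,3)))
    k=max(cv2.findContours(m,0,1)[0],key=cv2.contourArea); e=cv2.fitEllipse(k); print(n,p,cv2.boundingRect(k),e,cv2.contourArea(k))
    rr.append((c['e'],rays(c,[e[0]])[0])); 
    if n=='top': print('at z lid mid',plane(c,[e[0]],pin[2]+.052)[0]-pin)
A=np.array([rr[0][1],-rr[1][1]]).T; t=np.linalg.lstsq(A,rr[1][0]-rr[0][0],rcond=None)[0]
print((rr[0][0]+t[0]*rr[0][1]+rr[1][0]+t[1]*rr[1][1])/2-pin)
E
```

```text
top [440.52370157 213.81168224] (428, 201, 25, 23) ((440.1756591796875, 211.87257385253906), (22.55094337463379, 24.071758270263672), 78.13334655761719) 423.5
at z lid mid [0.00342039 0.00112757 0.052     ]
side [367.67210265 252.62038933] (359, 246, 20, 14) ((367.875732421875, 251.8358612060547), (12.10092544555664, 18.2004337310791), 79.48164367675781) 164.0
[0.00278834 0.00122879 0.05019859]
```

```bash
cat > up.py <<'E'
from h import *
import sys
s=r.get_state(); print(s['time_s'],s['tcp_pos'],s['eef_rot'],s['gripper_width'],s['contact_force'])
F=R.from_rotvec([0,-1.5,0],degrees=True)*R.from_euler('xyz',[180,50,-85.3],degrees=True)
for z in sys.argv[1:]: p=np.array([.5033,-.0102,float(z)]); go(p+r.pinch_z*F.apply([0,0,1]),F.as_euler('xyz',degrees=True),s)
E
python3 up.py .16 .115
```

```text
29.725 [ 0.54706256 -0.23592711  0.15801831] [179.86459238  49.91986284 -85.36853375] 0.06448783007769168 [-0.61503047 -0.51472662 -1.92689955]
xyz [-4.955, 0.821, 6.414] rot [1.04, 0.04, -1.19]
xyz [-3.807, 0.819, 7.38] rot [1.04, 0.04, -1.19]
```

```bash
python3 -m crank '[{"xyz":[-1.2,0.2,1.6],"delta_rot":[1,0,-1.2],"claw":1},{"xyz":[-2.5,0.4,3.2],"delta_rot":[1,0,-1.2],"claw":1},{"xyz":[-3.7,0.6,4.8],"delta_rot":[1,0,-1.2],"claw":1},{"xyz":[-4.6,0.8,6],"delta_rot":[1,0,-1.2],"claw":1},{"xyz":[-4.9,0.82,6.4],"delta_rot":[1,0,-1.2],"claw":1},{"xyz":[-4.9,0.82,6.4],"delta_rot":[1,0,-1.2],"claw":1},{"xyz":[-3.8,0.82,7.38],"delta_rot":[1,0,-1.2],"claw":1},{"xyz":[-3.8,0.82,7.38],"delta_rot":[1,0,-1.2],"claw":1},{"xyz":[-3.8,0.82,7.38],"delta_rot":[1,0,-1.2],"claw":1},{"xyz":[-3.8,0.82,7.38],"delta_rot":[1,0,-1.2],"claw":1}]'
python3 up.py .115 .102 .099 .097 .095 .093
```

```text
time_s: 30.98
tcp_pos: [0.5032, 0.0028, 0.1034]
eef_rot: [-177.6, 49.9, -83.5]
contact_force: [0.7, 0.1, -2.1]
gripper_width: 0.065
gripper_force: 38.5
30.975 [0.50323729 0.00279123 0.10337183] [-177.62705627   49.92310966  -83.52961401] 0.06503808375224912 [ 0.70789911  0.06479248 -2.14509234]
xyz [-0.019, 0.023, 0.046] rot [-0.06, 0.07, -0.01]
xyz [0.313, 0.035, 0.325] rot [-0.06, 0.07, -0.01]
xyz [0.389, 0.038, 0.389] rot [-0.06, 0.07, -0.01]
xyz [0.44, 0.039, 0.432] rot [-0.06, 0.07, -0.01]
xyz [0.491, 0.041, 0.475] rot [-0.06, 0.07, -0.01]
xyz [0.542, 0.043, 0.518] rot [-0.06, 0.07, -0.01]
```

```bash
python3 -m crank '[{"xyz":[0.15,0.03,0.18],"delta_rot":[0,0,0],"claw":1},{"xyz":[0.31,0.035,0.32],"delta_rot":[0,0,0],"claw":1},{"xyz":[0.35,0.037,0.36],"delta_rot":[0,0,0],"claw":1},{"xyz":[0.39,0.038,0.39],"delta_rot":[0,0,0],"claw":1},{"xyz":[0.39,0.038,0.39],"delta_rot":[0,0,0],"claw":1}]'
python3 up.py .097 .096 .095 .094 .093
```

```text
time_s: 31.6
tcp_pos: [0.5013, 0.0053, 0.087]
eef_rot: [-177.8, 50.1, -83.5]
contact_force: [-2.5, -0.8, 8.4]
gripper_width: 0.0638
gripper_force: 38.6
31.6 [0.50125207 0.00525685 0.08698451] [-177.75470343   50.06848153  -83.51778478] 0.06384052574374503 [-2.51723976 -0.82126571  8.43026711]
xyz [0.08, -0.035, 0.015] rot [0.08, 0.21, -0.0]
xyz [0.105, -0.034, 0.036] rot [0.08, 0.21, -0.0]
xyz [0.131, -0.033, 0.058] rot [0.08, 0.21, -0.0]
xyz [0.157, -0.032, 0.079] rot [0.08, 0.21, -0.0]
xyz [0.182, -0.031, 0.1] rot [0.08, 0.21, -0.0]
```

```bash
python3 -m crank '[{"xyz":[0,0,0],"delta_rot":[0,0,0],"claw":1},{"xyz":[0,0,0],"delta_rot":[0,0,0],"claw":1},{"xyz":[0.02,0,0.02],"delta_rot":[0,0,0],"claw":1},{"xyz":[0.04,0,0.03],"delta_rot":[0,0,0],"claw":1},{"xyz":[0.04,0,0.03],"delta_rot":[0,0,0],"claw":1}]' 6
python3 up.py .097 .096 .095 .094 .093
```

```text
time_s: 32.22
tcp_pos: [0.5013, 0.0049, 0.0842]
eef_rot: [-177.8, 50.0, -83.7]
contact_force: [-2.5, -0.7, 3.8]
gripper_width: 0.0629
gripper_force: 5.9
32.225 [0.50132861 0.00486356 0.08416708] [-177.83973767   49.99607483  -83.66068369] 0.06294596948508158 [-2.49982289 -0.66246274  3.83950467]
xyz [-0.001, -0.035, -0.035] rot [0.06, 0.14, -0.09]
xyz [0.025, -0.035, -0.014] rot [0.06, 0.14, -0.09]
xyz [0.05, -0.034, 0.008] rot [0.06, 0.14, -0.09]
xyz [0.076, -0.033, 0.029] rot [0.06, 0.14, -0.09]
xyz [0.101, -0.032, 0.05] rot [0.06, 0.14, -0.09]
```

```bash
python3 -m crank '[{"xyz":[0,0,0],"delta_rot":[0,0,0],"claw":0.25},{"xyz":[0,0,0],"delta_rot":[0,0,0],"claw":0.2},{"xyz":[0,0,0],"delta_rot":[0,0,0],"claw":0},{"xyz":[0,0,0],"delta_rot":[0,0,0],"claw":0},{"xyz":[0,0,0],"delta_rot":[0,0,0],"claw":0}]'
python3 up.py .097
```

```text
time_s: 32.85
tcp_pos: [0.5017, 0.0048, 0.0841]
eef_rot: [-177.8, 50.0, -83.6]
contact_force: [-0.4, -0.5, -0.3]
gripper_width: 0.0866
gripper_force: 0.0
32.85 [0.50167479 0.00484469 0.08414716] [-177.79277045   49.97653411  -83.63837441] 0.08656079309831376 [-0.42847302 -0.45509247 -0.34000321]
xyz [-0.002, -0.024, -0.035] rot [0.03, 0.12, -0.08]
```

Released cleanly. I'll back out along the tool axis and check the jar's position from both fixed cameras.

```bash
python3 -m crank '[{"xyz":[0,0,-0.5],"delta_rot":[0,0,0],"claw":0},{"xyz":[0,0,-1.5],"delta_rot":[0,0,0],"claw":0},{"xyz":[0,0,-3],"delta_rot":[0,0,0],"claw":0},{"xyz":[0,0,-4.5],"delta_rot":[0,0,0],"claw":0},{"xyz":[0,0,-6],"delta_rot":[0,0,0],"claw":0},{"xyz":[0,0,-6],"delta_rot":[0,0,0],"claw":0},{"xyz":[0,0,-6],"delta_rot":[0,0,0],"claw":0},{"xyz":[0,0,-6],"delta_rot":[0,0,0],"claw":0}]'
python3 - <<'E'
from h import *
L=np.array([.5028,-.0102,.057+.0895]); rr=[]
for n in('top','side'):
    c=cap(n); cv2.imwrite(f'pics/end_{n}.png',c['img']); p=proj(c,[L])[0]
    m=cv2.inRange(cv2.cvtColor(c['img'],cv2.COLOR_BGR2HSV),np.array([3,70,35],np.uint8),np.array([15,190,125],np.uint8))
    w=np.zeros_like(m); cv2.circle(w,tuple(int(v) for v in p),24,255,-1); m&=w; m=cv2.morphologyEx(m,cv2.MORPH_CLOSE,np.ones((3,3)))
    k=max(cv2.findContours(m,0,1)[0],key=cv2.contourArea); e=cv2.fitEllipse(k); print(n,p.round(1),np.round(e[0],1),np.round(e[1],1),cv2.contourArea(k))
    rr.append((c['e'],rays(c,[e[0]])[0]))
A=np.array([rr[0][1],-rr[1][1]]).T; t=np.linalg.lstsq(A,rr[1][0]-rr[0][0],rcond=None)[0]
print('lid minus expected',(rr[0][0]+t[0]*rr[0][1]+rr[1][0]+t[1]*rr[1][1])/2-L)
# did anything else move: masks of slats unaffected things
a,b=cv2.imread('pics/top0.png'),cv2.imread('pics/end_top.png')
for n,(x,y) in dict(oct=(395,172),pine=(485,180),stick=(225,309),bar=(430,288)).items(): print(n,cv2.absdiff(a,b)[y-20:y+20,x-25:x+25].mean())
E
```

```text
time_s: 33.85
tcp_pos: [0.5095, -0.1321, 0.1993]
eef_rot: [-177.9, 50.0, -83.7]
contact_force: [-0.4, 0.4, 0.2]
gripper_width: 0.0877
gripper_force: 0.0
top [321.3 241.4] [321.6 243.5] [18.8 20.7] 69.0
side [302.2 228.6] [301.6 229.5] [11.9 16.4] 75.5
lid minus expected [-0.00358269 -0.00095395 -0.00108776]
oct 29.497666666666667
pine 71.6185
stick 23.319666666666667
bar 61.712833333333336
```

```bash
python3 -c "
from h import *
go([.45,-.2,.38],[180,20,-60])"
```

```text
xyz [-3.309, 2.026, -5.504] rot [-15.77, 29.25, -20.16]
```

```bash
python3 -m crank '[{"xyz":[-3.3,2,-5.5],"delta_rot":[-15.8,29.2,-20.2],"claw":0},{"xyz":[-3.3,2,-5.5],"delta_rot":[-15.8,29.2,-20.2],"claw":0},{"xyz":[-3.3,2,-5.5],"delta_rot":[-15.8,29.2,-20.2],"claw":0},{"xyz":[-3.3,2,-5.5],"delta_rot":[-15.8,29.2,-20.2],"claw":0},{"xyz":[-3.3,2,-5.5],"delta_rot":[-15.8,29.2,-20.2],"claw":0},{"xyz":[-3.3,2,-5.5],"delta_rot":[-15.8,29.2,-20.2],"claw":0}]'
python3 - <<'E'
from h import *
L=np.array([.5028,-.0102,.057+.0895]); rr=[]
for n in('top','side'):
    c=cap(n); cv2.imwrite(f'pics/end2_{n}.png',c['img']); p=proj(c,[L])[0]
    g=cv2.cvtColor(c['img'],cv2.COLOR_BGR2HSV)
    m=cv2.inRange(g,np.array([0,60,15],np.uint8),np.array([15,255,130],np.uint8))
    w=np.zeros_like(m); cv2.circle(w,tuple(int(v) for v in p),24,255,-1); m&=w; m=cv2.morphologyEx(m,cv2.MORPH_CLOSE,np.ones((5,5)))
    k=max(cv2.findContours(m,0,1)[0],key=cv2.contourArea); e=cv2.fitEllipse(cv2.convexHull(k)); print(n,p.round(1),np.round(e[0],1),np.round(e[1],1),cv2.contourArea(k),cv2.boundingRect(k))
    rr.append((c['e'],rays(c,[e[0]])[0]))
A=np.array([rr[0][1],-rr[1][1]]).T; t=np.linalg.lstsq(A,rr[1][0]-rr[0][0],rcond=None)[0]
print('lid minus expected',(rr[0][0]+t[0]*rr[0][1]+rr[1][0]+t[1]*rr[1][1])/2-L)
a,b=cv2.imread('pics/top0.png'),cv2.imread('pics/end2_top.png'); a2,b2=cv2.imread('pics/side0.png'),cv2.imread('pics/end2_side.png')
for n,(x,y) in dict(oct=(395,172),pine=(485,180),stick=(225,309),bar=(430,288)).items(): print(n,cv2.absdiff(a,b)[y-20:y+20,x-25:x+25].mean())
for n,(x,y) in dict(oct=(389,270),pine=(435,318),stick=(230,238),bar=(327,333)).items(): print('side',n,cv2.absdiff(a2,b2)[y-15:y+15,x-15:x+15].mean())
E
```

```text
time_s: 34.7
tcp_pos: [0.4506, -0.1997, 0.3791]
eef_rot: [-180.0, 20.2, -60.0]
contact_force: [-0.2, -0.2, 0.4]
gripper_width: 0.0877
gripper_force: 0.0
top [321.3 241.4] [321.5 242.8] [21.8 22.2] 345.0 (311, 232, 22, 22)
side [302.2 228.6] [301.5 229.4] [13.3 17.6] 170.0 (293, 223, 18, 14)
lid minus expected [-0.00272269 -0.00055107 -0.00139051]
oct 37.1135
pine 71.19966666666667
stick 24.702166666666667
bar 34.016666666666666
side oct 10.407777777777778
side pine 10.73
side stick 21.156296296296297
side bar 7.46037037037037
```

```bash
python3 -c "
from plant import job
print(job.close_job())"
```

```text
the job is handed in; nothing more can be done
None
```

I built the crib with all four slats in their notches, stood the grit jar lid up on its middle, and handed the job in at about 35 s. The last camera check put the lid about 3 mm from centre and at the right height, no move came near the four leave-alone objects, and the hand-in returned no verdict.

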